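# Carry a lopsided print arm level to its stand

### The arm

A 6-joint arm with a two-finger parallel gripper is mounted at the origin on the work surface. World frame = base frame: x ahead of the robot, y to its left, z up, the work surface at z = 0. Lengths are in mm, angles in rad, forces in N, time in s.
With the tool pointing down it reaches from about 350 to 875 mm from the base axis. Payload 4.2 kg.
Tool frame: the origin (TCP) lies between the finger pads; the fingertips stand 11 mm ahead of it and the grasp point (between the pads) lies 8 mm behind it; z points along the fingers, y is the direction in which the jaws open and shut (so a half turn about z gives the same grasp; the last joint's range is limited). The gripper opens to 85 mm and grips with 20 to 120 N. Pads are 22 mm wide; open, the fingers measure 114 mm over their backs; the gripper's body (76 mm by 85 mm) begins 54 mm behind the grasp point. The pads swing forward as they close: fully open they stand 13 mm farther back than shut.
Start: joints at [1.445, 0.385, 0.008, 0, -1.194, -0.259], TCP at [234.575, 579.287, 242.312] pointing down, gripper open.
Joint ranges: [-3.14, 3.14], [-1.21, 2.06], [-1.07, 1.41], [-3.16, 2.05], [-2.99, -0.16], [-3.1, 3.1]. Speed limits (rad/s): [2.79, 2.79, 3.14, 3.14, 3.14, 3.14].

### API

Orientations are given as a unit quaternion [x, y, z, w].
In Python, from bench import * gives the robot as it stands. The module is installed in compiled form; this text tells all that it offers.
- The arm moves only by the tool drive_tool, never from a script. Its argument "increments" is a list of rows, each a list of 3 entries, a list of its own where there are three numbers: the gripper command: -1 is shut, 1 is fully open, values between are in proportion, then the shift along the tool's x, y, z scaled (see below), then the turn about the tool's z scaled (see below). In form: [[hand, [tx, ty, tz], turn], ...]. A call has 1 to 20 rows; each row shifts and turns the commanded pose from where the row before left it, along the tool's axes as they then stand; what a row does not reach is not made up. The controller multiplies each number of a shift by 0.3 m and each number of a turn by 2 rad. A row lasts 1/8 s, in which the tool goes at most 62.5 mm and 10.7 degrees, less where a joint would pass 70% of its speed; a pose out of reach is approached as far as the arm can. A call with a number of a shift or a turn outside -1 to 1 is refused whole. A call with a gripper value outside its range is refused whole. The fingers move at their own pace and stop on an object; the grip force is fixed at half the most. Time passes only in rows, so rows that do not move let the fingers close. It gives the time, the measured TCP pose, the force and the opening at its end, in the units of the state.
- read_state(): the state, without advancing time (a new reading comes with each control period).
- get_image(name): name is "scene" or "top" or "wrist"; returns the picture (480x640x3 uint8, red, green, blue); there is no depth.
- calibration(name): a dict with "fovy" (degrees; the focal length in pixels is half the picture's height over the tangent of half this angle, whatever the lens; pixels are square), "cx", "cy" (the principal point, pixels), "R" (3x3) and "t" (3): a world point X has camera coordinates R X + t. Camera axes: x right, y down, z forward; pixel columns grow to the right and rows downward; lengths in mm; the calibration is good to about 2 mm. The wrist camera is an equidistant fisheye: a pixel r from the principal point sees the ray r / f radians off the axis. A picture is of the moment at which its call begins: read the wrist's pose just before it. calibration takes no time and is no camera call; for the wrist camera it gives the pose at the moment of the call.
- job_done(): hands the job in, once; it reports no verdict.
The state is a dict: "clock": time; "joints": joint angles; "joint_vel": joint speeds; "joint_efforts": joint torques, N m; "position": TCP position; "ee_rot": TCP orientation; "contact_force": force on the tool from outside, world axes, zero at the start; "wrist_torque": the same for the moment, N m; "gripper_width": finger opening in mm.
Only numpy, scipy, OpenCV 4.12 (cv2) and the standard library are available. Lean on these libraries where they do the work, as an engineer would, in place of code of your own. Each camera call takes 0.05 s, during which the arm holds its last target.

### The job

Put the print arm that lies on the bench back on the plywood stand, in the empty lane beside the other arm: tube down in both notches, knobs up, with its clamp head just outside the same end upright as the other arm's. The balance slug hidden in its tube can be locked anywhere, so find the balance point by a small trial lift, shifting your grip along the tube until it hangs level; carry it high and level over the clutter and lay it down gently, without dropping it. Leave the other arm and everything else on the bench where they are, and let go of the arm.

Things in the scene. Friction and masses are not known exactly. Their poses are not given: they have to be found in the camera images.
- printarm_mid (a point): Loose print arm, 520 mm long, flat on the bench at first: smooth flat-oval tube 36 mm wide (y), 24 mm high, with round edges; cast clamp head with two knobs at +x, pivot eye at -x. Point half-way along (260 mm from either end) on the tube's axis, 24 mm above the arm's underside, 12 mm above the tube's; x to the head, z up. Bare tube: x = -150 to +165 mm. Oily: it turns in a light grip.
- printarm_head (a point): In the arm's clamp head: 220 mm from its half-way point to +x, at tube-axis height, same axes. The head is 110 mm wide, x = +180 to +260 mm of the arm, 54 mm high, 89 mm with knobs. A heavy balance slug is locked out of sight somewhere inside the tube: the arm weighs 0.88 to 0.98 kg and balances on the tube anywhere from x = -80 to +115 mm of half-way.
- stand: Fixed two-lane plywood stand, 350 x 270 mm, origin under its centre, lanes along x. Upright boards 18 mm thick, 260 mm wide, 100 mm high stand at x = -155 and +155 mm; each has open-topped notches at y = -70 and +70 mm, 46 mm wide, sloped mouths, floors 72 mm above the bench. The other arm lies at y = -70; the lane at y = +70 is empty. Clamp heads hang outside the +x upright.
- stand_free (a point): Where the half-way point of the arm belongs in the empty lane: midway between the uprights, in the middle of the lane, 84 mm above the bench (12 mm above the notch floors); x along the lane towards the upright where the clamp heads hang, z up.
- sparearm_mid (a point): The other print arm, of the same shape, already lying in the stand's other lane; the point half-way along it on the tube's axis; x towards its clamp head. Not to be disturbed.
- spraycan: Upright spray can, 62 mm diameter, 185 mm tall, in the middle of the bench; origin at its base. Not to be disturbed.
- inktub: Upright lidded ink tub, 72 mm diameter, 105 mm tall, in the middle of the bench; origin at its base. Not to be disturbed.
- inkpot: Smaller lidded ink tub, 68 mm diameter, 65 mm tall, beside the tail of the print arm; origin at its base. Not to be disturbed.
- squeegee: Wooden squeegee with a rubber blade lying flat beside the print arm, 200 x 98 mm, 26 mm high, long side along its x; origin at the bench. Not to be disturbed.
- inkknife: Ink knife lying on the bench beside the print arm, 215 x 32 mm, 18 mm high, along its x; origin at the bench. Not to be disturbed.
- taperoll: Roll of tape lying flat beside the print arm, 96 mm diameter, 36 mm high; origin at the bench under its centre. Not to be disturbed.
- bolttray: Small grey tray of bolts near the back of the bench, 110 x 75 mm, 30 mm high; origin under its centre. Not to be disturbed.

How it is judged:
By the outcome, as a careful person would: the job done as asked, in the order asked, and still so for the second after the job is handed in, with the robot touching nothing.
It also fails if it takes over 72 s, if anything falls off the work surface, if the arm or the gripper's body presses on something with over 40 N, if the wrist force passes 120 N, or if a joint passes its speed limit or range.

## Working session

There is one attempt and no reset: what is moved stays moved. The work goes in short steps, Python scripts to look and compute and a tool call to move; the robot and the scene stay as the last step left them, time stands still between calls to the robot, and variables do not carry over. Pictures are saved under pics/ and viewed, and the job is handed in when it is done.

Besides the shell and the picture viewer there is one more tool, called as name([rows], argument=value, ...), one row to a line, values as JSON. drive_tool: Moves the arm, as the interface text tells. Shifts and turns lie within -1 to 1; 1 stands for 0.3 m of shift or 2 rad of turn. Its arguments: {"type":"object","properties":{"increments":{"type":"array"}},"required":["increments"]}

```bash
mkdir -p pics; python3 - <<'E'
from bench import *
import cv2
print(read_state())
for n in ["scene","top","wrist"]:
    c=calibration(n); print(n,c)
    cv2.imwrite(f"pics/{n}0.png",get_image(n)[:,:,::-1])
E
```

```text
{'clock': 0.0, 'joints': array([ 1.44457620e+00,  3.85550578e-01,  6.63691163e-03, -4.78670120e-04,
       -1.19400597e+00, -2.58601418e-01]), 'joint_vel': array([ 4.06046872e-04, -1.27365637e-03, -8.32890181e-05,  4.09990987e-04,
       -1.80678577e-04, -4.58676423e-04]), 'joint_efforts': array([ 3.89844281e-04, -3.92288983e+01,  1.88410825e+01,  4.18640390e+00,
       -4.60375857e-03,  5.37010351e-06]), 'position': array([234.39718991, 578.78218979, 241.23252395]), 'ee_rot': array([ 9.81528620e-01, -1.91312289e-01, -1.51744791e-04,  1.07404269e-03]), 'contact_force': array([ 0.60150852,  0.08646   , -0.66935145]), 'wrist_torque': array([ 0.03713701, -0.00138278,  0.00781038]), 'gripper_width': 85.0962719389423}
scene {'fovy': 50.112222489242356, 'cx': 313.78606435525404, 'cy': 237.70930137345152, 'R': array([[-0.51934778,  0.85455956, -0.00241535],
       [ 0.59511325,  0.35964127, -0.71867822],
       [-0.61328468, -0.37468134, -0.69533861]]), 't': array([ 256.40157988, -257.11314086, 1764.07088945])}
top {'fovy': 55.2622089911623, 'cx': 311.39155481771496, 'cy': 240.6402278417794, 'R': array([[ 0.01808191, -0.99974669, -0.0134012 ],
       [-0.98640986, -0.01564828, -0.16355649],
       [ 0.16330535,  0.01617648, -0.98644295]]), 't': array([  17.54252633,  525.19439252, 1025.97455472])}
wrist {'fovy': 65.70646984690485, 'cx': 320.0088847783458, 'cy': 235.52604867601207, 'R': array([[-0.37487395, -0.92707171,  0.00274927],
       [-0.88698564,  0.3595241 ,  0.28982564],
       [-0.26967758,  0.10620951, -0.95707552]]), 't': array([624.67322022, -36.96126983, 380.06259522])}
```

View pics/scene0.png

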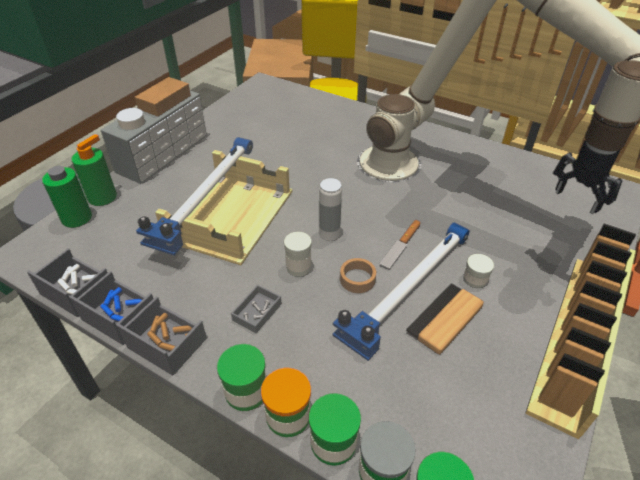

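View pics/top0.png

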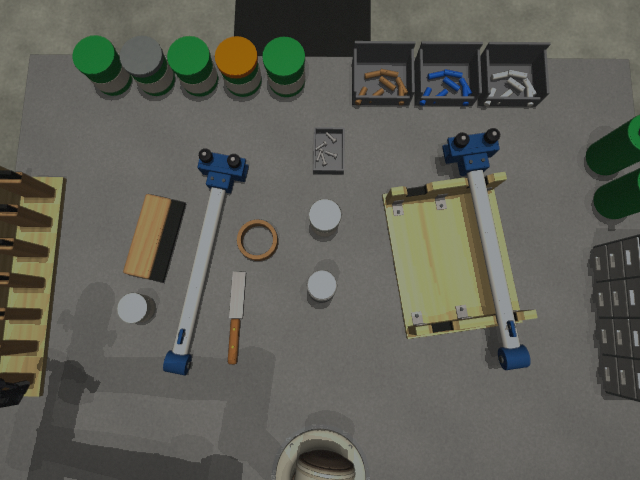

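View pics/wrist0.png

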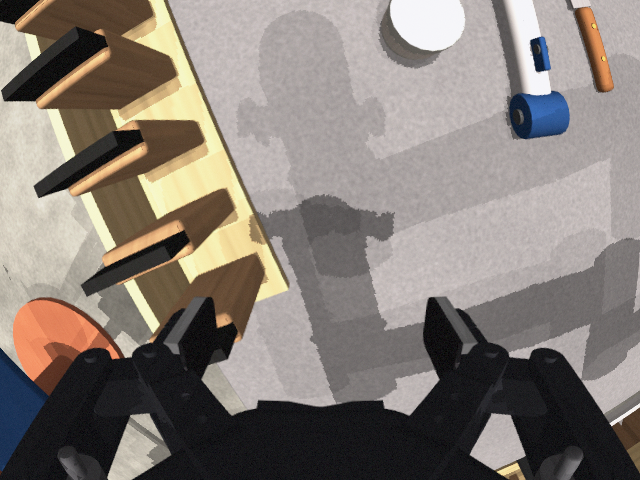

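```bash
cat > h.py <<'E'
import numpy as np
from bench import *
def K(c): return 240/np.tan(np.radians(c['fovy'])/2)
def ray(c,uv,fish=False):
    x=(uv[0]-c['cx'])/K(c); y=(uv[1]-c['cy'])/K(c)
    if fish:
        r=np.hypot(x,y); d=np.array([x/r*np.sin(r),y/r*np.sin(r),np.cos(r)]) if r>0 else np.array([0,0,1.])
    else: d=np.array([x,y,1.])
    R=np.array(c['R']);t=np.array(c['t'])
    d=R.T@d; return -R.T@t, d/np.linalg.norm(d)
def onz(c,uv,z,fish=False):
    o,d=ray(c,uv,fish); return o+d*(z-o[2])/d[2]
def tri(rays):
    A=np.zeros((3,3));b=np.zeros(3)
    for o,d in rays:
        P=np.eye(3)-np.outer(d,d);A+=P;b+=P@o
    X=np.linalg.solve(A,b)
    return X,[np.linalg.norm((np.eye(3)-np.outer(d,d))@(X-o)) for o,d in rays]
def proj(c,X,fish=False):
    p=np.array(c['R'])@np.array(X)+np.array(c['t'])
    if fish:
        th=np.arctan2(np.hypot(p[0],p[1]),p[2]);s=th/np.hypot(p[0],p[1])
        return np.array([c['cx']+K(c)*p[0]*s,c['cy']+K(c)*p[1]*s])
    return np.array([c['cx']+K(c)*p[0]/p[2],c['cy']+K(c)*p[1]/p[2]])
E
python3 - <<'E'
import cv2
t=cv2.imread('pics/top0.png');s=cv2.imread('pics/scene0.png')
def cr(im,x,y,w,h,k,n): cv2.imwrite(n,cv2.resize(im[y:y+h,x:x+w],None,fx=k,fy=k,interpolation=cv2.INTER_CUBIC))
cr(t,120,140,160,240,2.5,'pics/c1.png')
cr(t,370,120,180,255,2.3,'pics/c2.png')
cr(s,320,210,190,150,4,'pics/c3.png')
cr(s,130,130,170,140,4,'pics/c4.png')
E
```

```text
(no output)
```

View pics/c1.png

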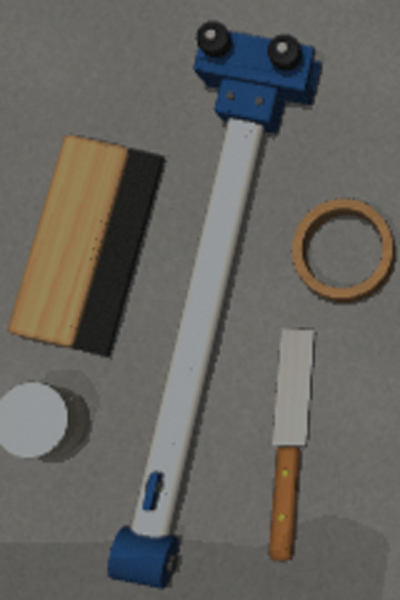

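View pics/c2.png

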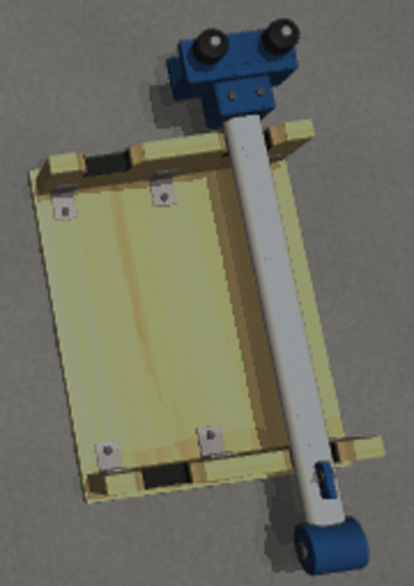

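View pics/c3.png

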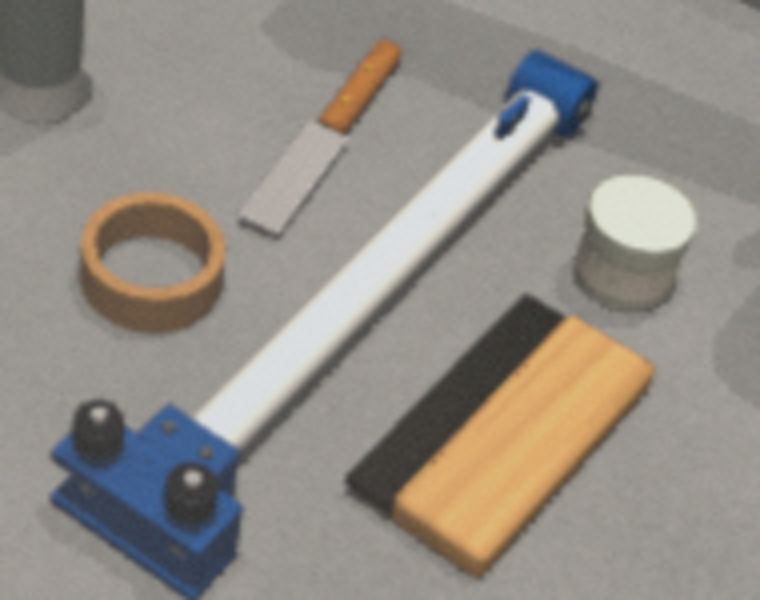

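View pics/c4.png

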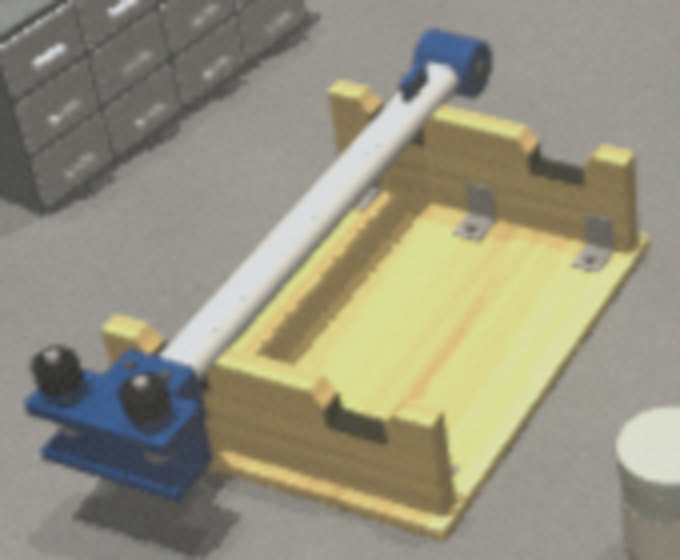

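```bash
python3 - <<'E'
from h import *
T=calibration('top');S=calibration('scene')
a=lambda p:(120+(p[0]+.5)/2.5-.5,140+(p[1]+.5)/2.5-.5)
b=lambda p:(370+(p[0]+.5)/2.3-.5,120+(p[1]+.5)/2.3-.5)
c=lambda p:(320+(p[0]+.5)/4-.5,210+(p[1]+.5)/4-.5)
d=lambda p:(130+(p[0]+.5)/4-.5,130+(p[1]+.5)/4-.5)
def t(n,p,q,f,g):
    X,e=tri([ray(T,f(p)),ray(S,g(q))]);print(n,X.round(1),np.round(e,1));return X
print('loose')
t('knobL',(212,35),(191,480),a,c);t('knobR',(287,48),(98,418),a,c)
t('screwL',(231,96),(206,451),a,c);t('screwR',(259,101),(168,427),a,c)
t('tubehead L',(230,120),(240,440),a,c);t('tubehead R',(263,125),(198,413),a,c)
t('eyeCtr top near',(140,553),(552,78),a,c)
t('lever',(152,490),(513,117),a,c)
print('spare')
t('knobL',(211,44),(145,393),b,d);t('knobR',(283,35),(55,368),b,d)
t('screwL',(232,97),(163,375),b,d);t('screwR',(260,95),(130,364),b,d)
t('lever',(326,480),(412,82),b,d)
print('stand tops')
# notch edges: +x upright free lane
t('up+ left outer tip',(50,158),(440,413),b,d)
for n,p,q in [('inner corner right of notch +x',(140,150),(318,378)),('-x upright, left tip',(102,492),(632,155)),]:
    t(n,p,q,b,d)
t('base corner near -x L',(90,500),(645,238),b,d)
t('base corner +x L',(31,175),(443,533),b,d)
print('others')
t('can',( (322-370+.5)*2.3,(286-120)*2.3),((330-130)*4,(186-130)*4),b,d)
t('inktub',( (324.5-370)*2.3,(218-120)*2.3),((298-130)*4,(241-130)*4),b,d)
t('tray',( (329-370)*2.3,(130-120)*2.3),((257-130)*4,(300-130)*4),b,d)
t('inkpot',(34,419),(640,218),a,c)
# loose tube axis at z24 from top edges
for r,(l,rr) in {122:(229,265),300:(187,222),500:(141,180)}.items():
    print(r,onz(T,a(((l+rr)/2,r)),24).round(1))
E
```

```text
loose
knobL [717.7 277.5  86.5] [0.5 0.5]
knobR [706.  209.2  84.4] [2.2 2.2]
screwL [670.2 265.8  50.7] [0.8 0.8]
screwR [665.9 238.5  50.5] [0.4 0.4]
tubehead L [647.5 272.5  40.3] [5.7 5.7]
tubehead R [642.7 241.1  40.3] [6.3 6.3]
eyeCtr top near [246.  327.1  43.3] [1.2 1.2]
lever [301.8 318.6  46.9] [0.9 0.9]
spare
knobL [ 739.  -298.4  140.7] [1.1 1.1]
knobR [ 749.9 -367.9  138.3] [1. 1.]
screwL [ 698.  -327.6  110.1] [0.1 0.1]
screwR [ 700.7 -355.1  109.2] [0.1 0.1]
lever [ 332.9 -400.5  106.1] [0.4 0.4]
stand tops
up+ left outer tip [ 632.5 -147.7  110.8] [2.9 2.9]
inner corner right of notch +x [ 644.3 -238.   107.5] [0.2 0.2]
-x upright, left tip [ 319.1 -197.7  102.4] [1.6 1.6]
base corner near -x L [ 306.6 -201.2   12.1] [1.5 1.5]
base corner +x L [ 644.7 -146.3    6.3] [0.5 0.5]
others
can [411.4   0.8 179.1] [0.2 0.2]
inktub [568.   -3.  100.3] [1. 1.]
tray [ 7.767e+02 -6.000e-01  8.130e+01] [10.7 10.7]
inkpot [363.  426.   59.7] [1.2 1.2]
122 [652.7 254.6  24. ]
300 [478.2 286.   24. ]
500 [292.3 316.   24. ]
```

drive_tool([
  [1, [0.145, 0.074, 0], 0],
  [1, [0.145, 0.074, 0], 0],
  [1, [0.145, 0.074, 0], 0],
  [1, [0.145, 0.074, 0], 0],
  [1, [0.145, 0.074, 0], 0],
  [1, [0.145, 0.074, 0], 0],
  [1, [0.145, 0.074, 0], 0],
  [1, [0.145, 0.074, 0], 0],
  [1, [0, 0, 0], -0.054],
  [1, [0, 0, 0], -0.054],
  [1, [0, 0, 0], 0],
  [1, [0, 0, 0], 0],
])

```text
clock: 1.65
position: [490.3, 284.1, 242.2]
ee_rot: [0.996, -0.085, -0.0, 0.0]
contact_force: [-0.0, -0.7, -0.8]
gripper_width: 85.0
```

```bash
cat > look.py <<'E'
import sys,cv2,pickle
from h import *
n=sys.argv[1]
s=read_state(); c={k:calibration(k) for k in ('wrist','top','scene')}
pickle.dump((s,c),open(f'pics/{n}.pkl','wb'))
for k in sys.argv[2:]: cv2.imwrite(f'pics/{n}_{k}.png',get_image(k)[:,:,::-1])
x,y,z,w=s['ee_rot']
print(s['clock'],s['position'].round(1),'yaw',np.degrees(np.arctan2(2*(x*y+z*w),1-2*(y*y+z*z))).round(2),s['ee_rot'].round(4),'F',s['contact_force'].round(2),'M',s['wrist_torque'].round(3),s['gripper_width'].round(1),s['joints'].round(2))
E
python3 look.py a wrist
```

```text
Traceback (most recent call last):
  File "look.py", line 8, in <module>
    print(s['clock'],s['position'].round(1),'yaw',np.degrees(np.arctan2(2*(x*y+z*w),1-2*(y*y+z*z))).round(2),s['ee_rot'].round(4),'F',s['contact_force'].round(2),'M',s['wrist_torque'].round(3),s['gripper_width'].round(1),s['joints'].round(2))
                                                                                                                                                                                                 ^^^^^^^^^^^^^^^^^^^^^^^^
AttributeError: 'float' object has no attribute 'round'
```

View pics/a_wrist.png

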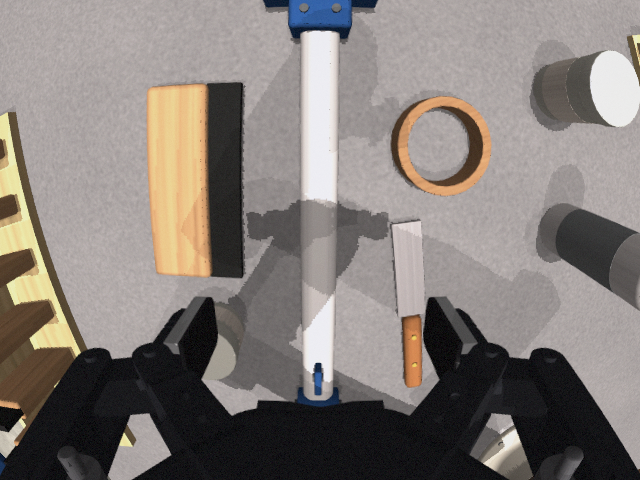

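drive_tool([
  [0.6, [0.17, 0, 0], 0],
  [0.6, [0.17, 0, 0], 0],
  [0.6, [0, 0, 0], 0],
  [0.6, [0, 0, 0], 0],
])

```text
clock: 2.2
position: [590.5, 266.9, 241.7]
ee_rot: [0.996, -0.085, -0.001, 0.0]
contact_force: [-0.2, -1.1, -0.3]
gripper_width: 68.4
```

```bash
sed -i "s/s\['gripper_width'\].round(1)/s['gripper_width']/" look.py
python3 look.py b wrist
```

```text
2.2 [590.5 266.9 241.7] yaw -9.71 [ 9.964e-01 -8.460e-02 -6.000e-04  3.000e-04] F [-0.2  -1.05 -0.32] M [ 0.021  0.018 -0.002] 68.42831632777302 [ 0.67  0.43  0.07 -0.   -1.22  0.73]
```

View pics/b_wrist.png

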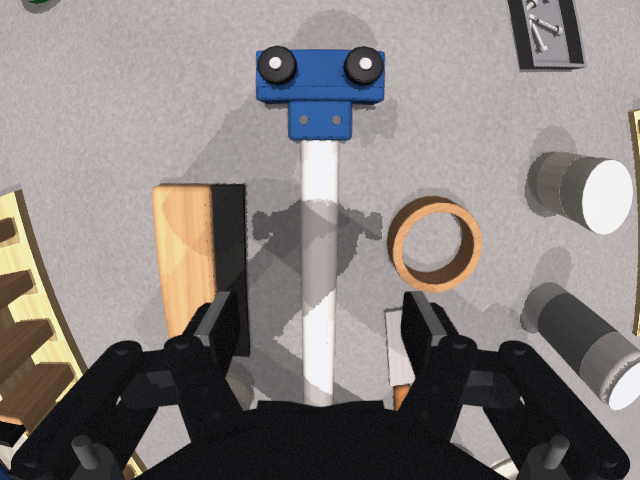

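```bash
python3 - <<'E'
import pickle
from h import *
A=pickle.load(open('pics/a.pkl','rb'))[1]['wrist'];B=pickle.load(open('pics/b.pkl','rb'))[1]['wrist']
P=[]
for c,r,l,rr in [(A,60,301,339),(A,150,302,338),(A,250,302.5,336.5),(A,350,303,334.5),(B,160,301.5,339),(B,250,302.5,337.5),(B,380,303,333.5)]:
    p=onz(c,((l+rr)/2,r),24,1);P.append(p[:2]);print(p.round(1))
P=np.array(P);k=np.polyfit(P[:,0],P[:,1],1);print('yaw',np.degrees(np.arctan(k[0])),'y at 480',np.polyval(k,480))
for n,p,q in [('screwL',(303.5,8),(303,120)),('screwR',(336.5,8),(336.5,120)),('tubehead',(320,36),(320,139))]:
    X,e=tri([ray(A,p,1),ray(B,q,1)]);print(n,X.round(1),np.round(e,1))
print('knobs', [onz(B,p,87,1).round(1) for p in [(276,63),(365,63)]])
print('head front edge z52',onz(B,(320,50),52,1),'neck edge z48',onz(B,(320,139),48,1))
print('eye inner edge z46',onz(A,(318,389),46,1))
E
```

```text
[625.9 261.4  24. ]
[541.8 275.8  24. ]
[444.7 292.9  24. ]
[327.2 313.9  24. ]
[632.5 259.9  24. ]
[544.8 275.   24. ]
[384.1 304.5  24. ]
yaw -10.068657099977852 y at 480 286.9218769562548
screwL [671.8 268.1  48.8] [0.1 0.1]
screwR [667.  239.9  48.7] [0. 0.]
tubehead [651.7 256.9  13.4] [0.1 0.1]
knobs [array([718.6, 279.3,  87. ]), array([707.4, 212.9,  87. ])]
head front edge z52 [729.79381235 243.56280519  52.        ] neck edge z48 [652.9418924 256.6511712  48.       ]
eye inner edge z46 [288.29196669 321.4549923   46.        ]
```

drive_tool([
  [0.5, [-0.17, -0.002, 0], 0],
  [0.5, [-0.17, -0.002, 0], 0],
  [0.5, [0, 0, 0.12], 0],
  [0.5, [0, 0, 0.15], 0],
  [0.5, [0, 0, 0.15], 0],
  [0.5, [0, 0, 0.15], 0],
  [0.5, [0, 0, 0.1], 0],
  [0.5, [0, 0, 0], 0],
  [0.5, [0, 0, 0], 0],
])

```text
clock: 3.38
position: [491.1, 286.3, 43.1]
ee_rot: [0.996, -0.084, 0.001, -0.001]
contact_force: [-0.3, -0.3, 0.1]
gripper_width: 64.1
```

```bash
python3 look.py c wrist
```

```text
3.375 [491.1 286.3  43.1] yaw -9.6 [ 0.9965 -0.0836  0.0011 -0.001 ] F [-0.32 -0.35  0.12] M [ 0.007 -0.029  0.044] 64.05951178470568 [ 0.81  0.51 -0.37  0.   -0.69  0.59]
```

View pics/c_wrist.png

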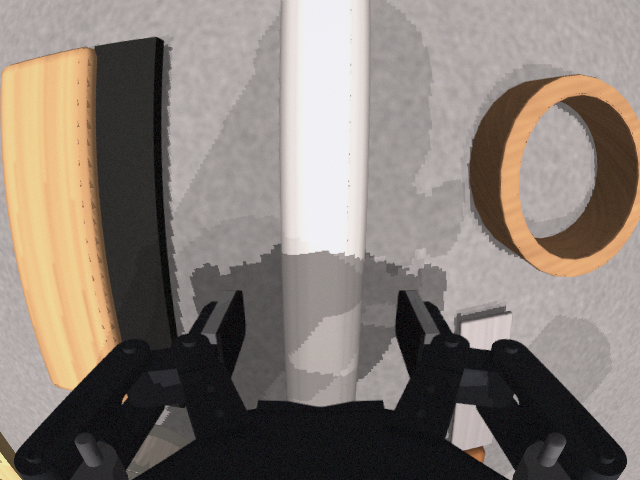

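drive_tool([
  [0.5, [0, 0, 0.045], 0],
  [0.5, [0, 0, 0.042], 0],
  [0.5, [0, 0, 0], 0],
  [-1, [0, 0, 0], 0],
  [-1, [0, 0, 0], 0],
  [-1, [0, 0, 0], 0],
  [-1, [0, 0, 0], 0],
  [-1, [0, 0, 0], 0],
])

```text
clock: 4.42
position: [490.9, 285.4, 15.7]
ee_rot: [0.996, -0.084, 0.0, -0.0]
contact_force: [0.0, 0.8, 3.7]
gripper_width: 34.5
```

```bash
python3 look.py d
```

```text
4.425 [490.9 285.4  15.7] yaw -9.67 [ 9.964e-01 -8.430e-02  3.000e-04 -3.000e-04] F [0.01 0.79 3.68] M [-0.075  0.138 -0.125] 34.540100442053806 [ 0.81  0.55 -0.39  0.   -0.63  0.59]
```

Small trial lift of about 25 mm.

drive_tool([
  [-1, [0, 0, -0.02], 0],
  [-1, [0, 0, -0.03], 0],
  [-1, [0, 0, -0.03], 0],
  [-1, [0, 0, 0], 0],
  [-1, [0, 0, 0], 0],
])

```text
clock: 5.05
position: [490.3, 285.0, 39.0]
ee_rot: [0.996, -0.084, -0.0, 0.0]
contact_force: [-0.0, -0.2, -10.2]
gripper_width: 34.6
```

```bash
python3 look.py e wrist scene
```

```text
5.05 [490.3 285.   39. ] yaw -9.69 [ 9.964e-01 -8.450e-02 -3.000e-04  1.000e-04] F [ -0.    -0.22 -10.18] M [-0.027  0.117  0.039] 34.59751847047269 [ 0.81  0.51 -0.37 -0.   -0.69  0.59]
```

View pics/e_wrist.png

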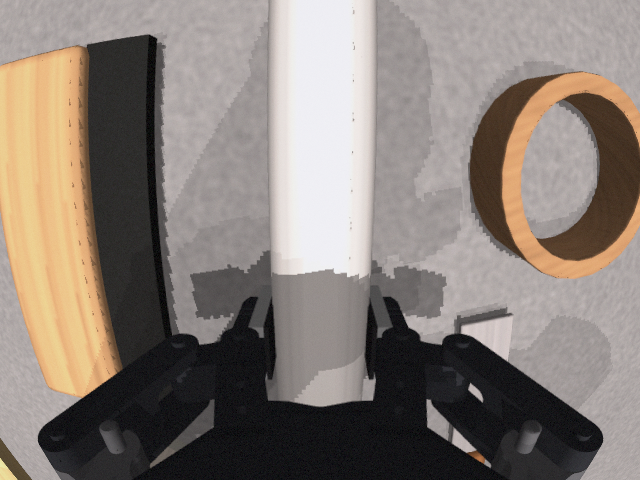

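View pics/e_scene.png

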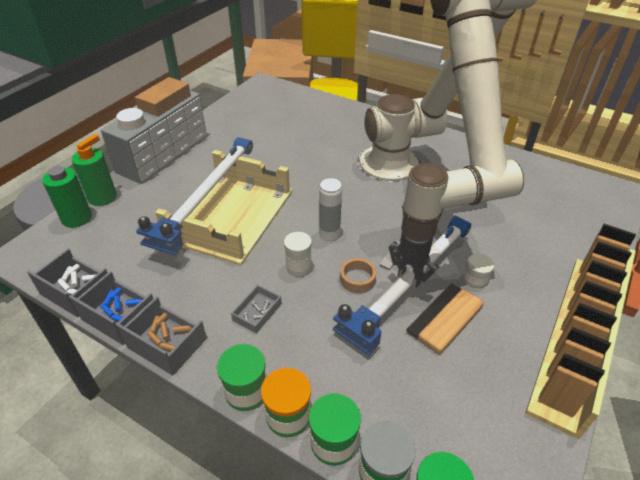

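drive_tool([
  [-1, [0, 0, -0.03], 0],
  [-1, [0, 0, -0.03], 0],
  [-1, [0, 0, 0], 0],
  [-1, [0, 0, 0], 0],
])

```text
clock: 5.65
position: [490.5, 285.1, 57.3]
ee_rot: [0.996, -0.084, -0.0, -0.0]
contact_force: [-0.5, -0.8, -9.5]
gripper_width: 34.0
```

```bash
python3 look.py f wrist scene; for i in 1 2 3 ; do python3 look.py f$i top; done;  python3 - <<'E'
import cv2
s=cv2.imread('pics/f_scene.png')
cv2.imwrite('pics/f_c.png',cv2.resize(s[200:370,320:510],None,fx=4,fy=4,interpolation=2)[:600])
E
```

```text
5.65 [490.5 285.1  57.3] yaw -9.69 [ 9.964e-01 -8.440e-02 -1.000e-04 -1.000e-04] F [-0.48 -0.78 -9.52] M [-0.041  0.138  0.016] 34.006298235366565 [ 0.81  0.49 -0.36 -0.   -0.73  0.59]
5.75 [490.4 285.   57. ] yaw -9.68 [ 9.964e-01 -8.440e-02 -3.000e-04  2.000e-04] F [ -0.24   0.18 -10.12] M [-0.014  0.06  -0.053] 34.116123517358666 [ 0.81  0.49 -0.36 -0.   -0.73  0.59]
5.8 [490.5 285.   56.9] yaw -9.68 [ 9.964e-01 -8.440e-02 -3.000e-04  3.000e-04] F [  0.69   0.87 -10.36] M [ 0.013  0.057 -0.082] 34.31856296560314 [ 0.81  0.49 -0.36 -0.   -0.73  0.59]
5.85 [490.5 285.1  56.9] yaw -9.67 [ 9.964e-01 -8.430e-02 -3.000e-04  3.000e-04] F [ 0.53  0.95 -9.43] M [ 0.038  0.098 -0.022] 34.31036678614246 [ 0.81  0.49 -0.36 -0.   -0.73  0.59]
```

View pics/f_wrist.png

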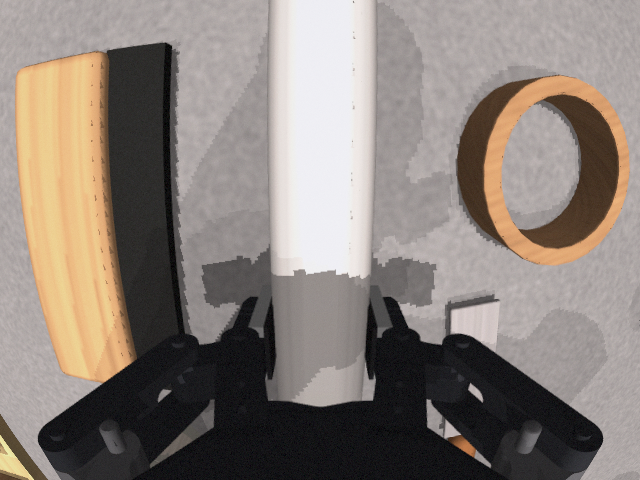

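View pics/f_c.png

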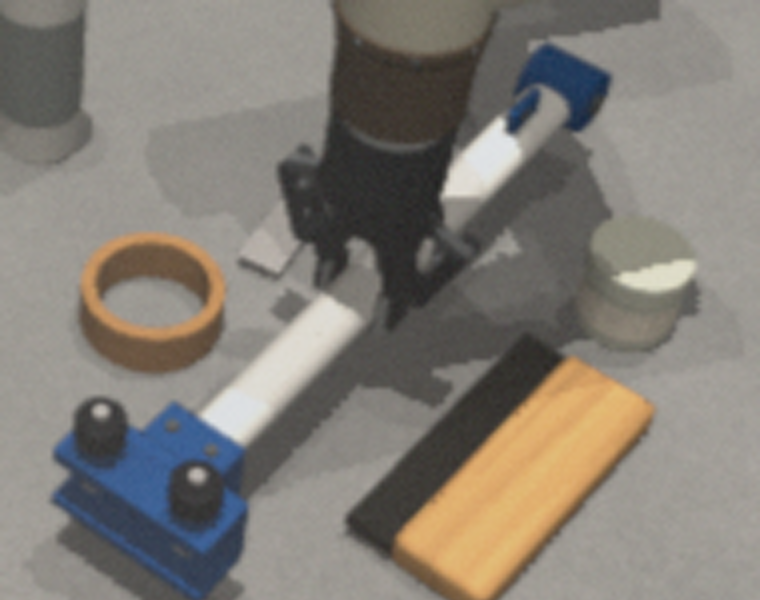

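View pics/f1_top.png

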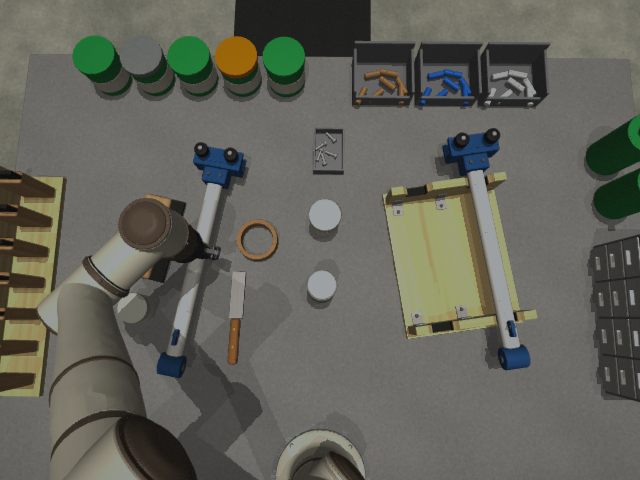

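```bash
python3 - <<'E'
import cv2
s=cv2.imread('pics/f1_top.png')
a=cv2.resize(s[135:195,185:255],None,fx=6,fy=6,interpolation=2);b=cv2.resize(s[315:385,150:220],None,fx=6,fy=6,interpolation=2)
import numpy as np
cv2.imwrite('pics/f_t.png',np.hstack([np.vstack([a,np.zeros((60,420,3),np.uint8)]),b]))
s=cv2.imread('pics/f_scene.png');cv2.imwrite('pics/f_c2.png',cv2.resize(s[205:250,440:490],None,fx=8,fy=8,interpolation=2))
E
```

```text
(no output)
```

View pics/f_t.png

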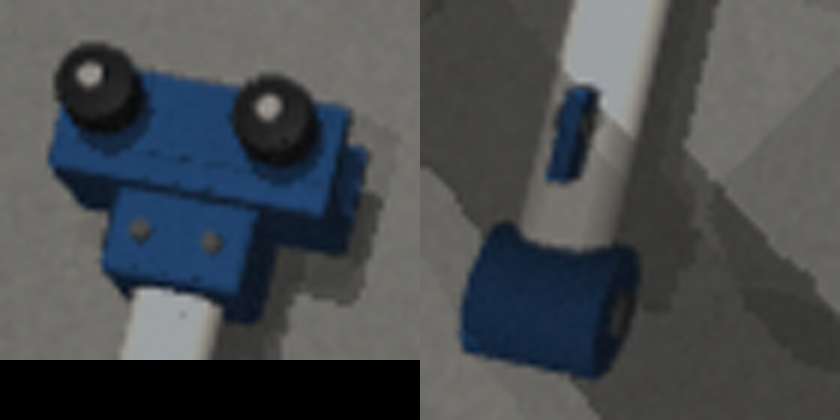

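View pics/f_c2.png

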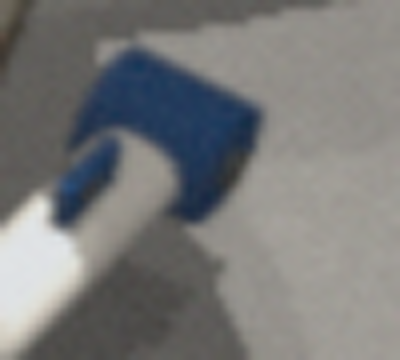

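```bash
python3 - <<'E'
from h import *
T=calibration('top');S=calibration('scene')
a=lambda p:(185+(p[0]+.5)/6-.5,135+(p[1]+.5)/6-.5)
b=lambda p:(150+(p[0]-420+.5)/6-.5,315+(p[1]+.5)/6-.5)
c=lambda p:(320+(p[0]+.5)/4-.5,200+(p[1]+.5)/4-.5)
d=lambda p:(440+(p[0]+.5)/8-.5,205+(p[1]+.5)/8-.5)
def t(n,p,q,f,g):
    X,e=tri([ray(T,f(p)),ray(S,g(q))]);print(n,X.round(1),np.round(e,1));return X
t('screwL',(140,230),(211,452),a,c);t('screwR',(212,242),(172,426),a,c)
t('lever +y/-x? end',(562,178),(66,210),b,d);t('lever other',(580,95),(66,210),b,d)
t('lever ctr',(572,135),(86,182),b,d)
print(proj(T,(301.8,318.6,46.9)),proj(S,(301.8,318.6,46.9)))
E
```

```text
screwL [670.8 266.4  89.2] [0.5 0.5]
screwR [666.1 238.4  89.9] [0.5 0.5]
lever +y/-x? end [288.1 318.7  68.7] [8. 8.]
lever other [314.9 316.3  87.2] [0.4 0.4]
lever ctr [300.8 317.6  89.6] [0.5 0.5]
[180.09971113 335.88539384] [447.54703081 238.92086015]
```

drive_tool([
  [-1, [0, 0, 0.03], 0],
  [-1, [0, 0, 0.035], 0],
  [-1, [0, 0, 0.035], 0],
  [-1, [0, 0, 0.02], 0],
  [-1, [0, 0, 0.01], 0],
  [-1, [0, 0, 0.008], 0],
  [-1, [0, 0, 0], 0],
  [0.3, [0, 0, 0], 0],
  [0.3, [0, 0, 0], 0],
  [0.3, [0, 0, 0], 0],
  [0.3, [0.015, 0, 0], 0],
  [0.3, [0.016, 0, 0], 0],
  [0.3, [0, 0, 0], 0],
  [-1, [0, 0, 0], 0],
  [-1, [0, 0, 0], 0],
  [-1, [0, 0, 0], 0],
  [-1, [0, 0, 0], 0],
  [-1, [0, 0, 0], 0],
])

```text
clock: 8.15
position: [499.9, 283.8, 16.0]
ee_rot: [0.996, -0.084, 0.0, -0.0]
contact_force: [-0.5, -0.7, 1.6]
gripper_width: 34.0
```

drive_tool([
  [-1, [0, 0, -0.02], 0],
  [-1, [0, 0, -0.03], 0],
  [-1, [0, 0, -0.04], 0],
  [-1, [0, 0, -0.05], 0],
  [-1, [0, 0, -0.03], 0],
  [-1, [0, 0, 0], 0],
  [-1, [0, 0, 0], 0],
  [-1, [0, 0, 0], 0],
])

```text
clock: 9.15
position: [499.4, 283.3, 66.2]
ee_rot: [0.996, -0.084, -0.001, 0.001]
contact_force: [-1.4, 0.1, -9.8]
gripper_width: 34.3
```

```bash
python3 look.py g wrist scene; for i in 1 2 3 4 5; do python3 look.py g$i top; done;  python3 - <<'E'
import cv2
import numpy as np
s=cv2.imread('pics/g1_top.png')
a=cv2.resize(s[135:195,185:255],None,fx=6,fy=6,interpolation=2);b=cv2.resize(s[315:385,150:220],None,fx=6,fy=6,interpolation=2)
cv2.imwrite('pics/g_t.png',np.hstack([np.vstack([a,np.zeros((60,420,3),np.uint8)]),b]))
s=cv2.imread('pics/g_scene.png')
a=cv2.resize(s[290:360,325:385],None,fx=6,fy=6,interpolation=2);b=cv2.resize(s[190:260,430:490],None,fx=6,fy=6,interpolation=2)
cv2.imwrite('pics/g_s.png',np.hstack([a,b]))
E
```

```text
9.15 [499.4 283.3  66.2] yaw -9.68 [ 9.964e-01 -8.440e-02 -5.000e-04  5.000e-04] F [-1.39  0.09 -9.78] M [ 0.012 -0.017 -0.046] 34.28615199081997 [ 0.8   0.48 -0.33 -0.   -0.76  0.6 ]
9.25 [499.6 283.5  66.3] yaw -9.67 [ 9.964e-01 -8.430e-02 -4.000e-04  4.000e-04] F [ -0.6    0.41 -10.05] M [0.022 0.009 0.043] 33.95790746069092 [ 0.8   0.48 -0.33 -0.   -0.76  0.6 ]
9.3 [499.7 283.5  66.4] yaw -9.67 [ 9.964e-01 -8.430e-02 -3.000e-04  3.000e-04] F [-0.9  -0.13 -9.91] M [-0.028 -0.012 -0.018] 34.084241452962104 [ 0.8   0.48 -0.33 -0.   -0.76  0.6 ]
9.35 [499.7 283.5  66.5] yaw -9.67 [ 9.964e-01 -8.430e-02 -2.000e-04  3.000e-04] F [ 0.15  0.4  -8.53] M [-0.015  0.003  0.042] 34.27985967790539 [ 0.8   0.48 -0.33 -0.   -0.76  0.6 ]
9.4 [499.8 283.6  66.5] yaw -9.67 [ 9.964e-01 -8.430e-02 -2.000e-04  2.000e-04] F [ 0.22 -0.07 -9.05] M [ 0.041  0.033 -0.006] 34.163676298218945 [ 0.8   0.48 -0.33 -0.   -0.76  0.6 ]
9.45 [499.8 283.6  66.6] yaw -9.67 [ 9.964e-01 -8.430e-02 -1.000e-04  1.000e-04] F [ 0.03  0.2  -8.61] M [-0.077  0.014  0.003] 34.247354997817396 [ 0.8   0.48 -0.33 -0.   -0.76  0.6 ]
```

View pics/g_t.png

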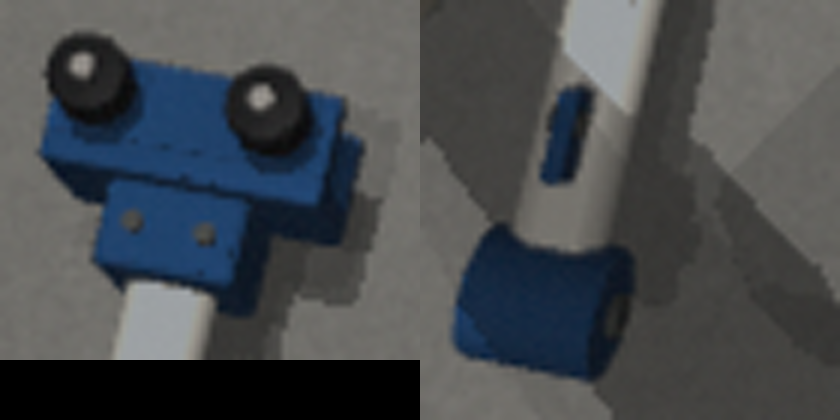

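View pics/g_s.png

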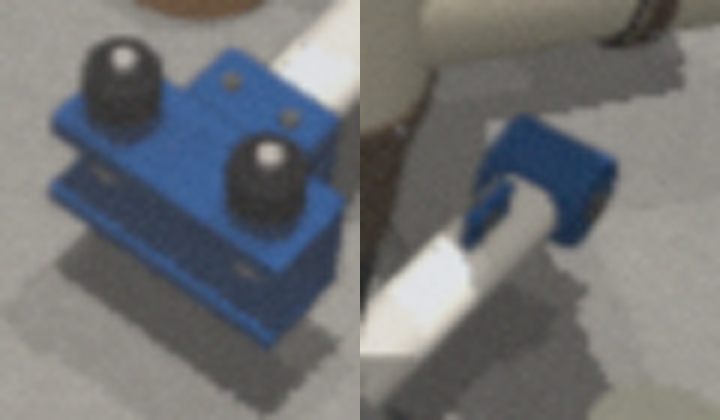

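View pics/g_wrist.png

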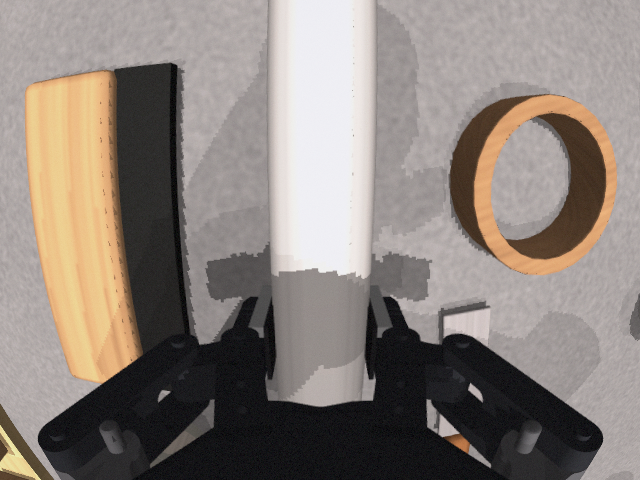

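drive_tool([
  [-1, [0, 0, -0.04], 0],
  [-1, [0, 0, -0.07], 0],
  [-1, [0, 0, -0.09], 0],
  [-1, [0, 0, -0.1], 0],
  [-1, [0, 0, -0.1], 0],
  [-1, [0, 0, -0.1], 0],
  [-1, [0, 0, -0.08], 0],
  [-1, [0, 0, -0.06], 0],
  [-1, [0, 0, -0.03], 0],
  [-1, [0, 0, 0], -0.01],
  [-1, [0, 0, 0], -0.02],
  [-1, [0, 0, 0], -0.025],
  [-1, [0, 0, 0], -0.03],
  [-1, [0, 0, 0], -0.03],
  [-1, [0, 0, 0], -0.025],
  [-1, [0, 0, 0], -0.017],
  [-1, [0, 0, 0], -0.008],
  [-1, [0, 0, 0], 0],
  [-1, [0, 0, 0], 0],
])

```text
clock: 11.88
position: [499.8, 283.6, 267.7]
ee_rot: [0.997, 0.08, -0.0, -0.0]
contact_force: [-0.3, 0.3, -9.5]
gripper_width: 34.4
```

```bash
python3 look.py i scene wrist top
```

```text
11.875 [499.8 283.6 267.7] yaw 9.22 [ 9.968e-01  8.040e-02 -1.000e-04 -0.000e+00] F [-0.33  0.31 -9.48] M [ 0.027 -0.016 -0.024] 34.35048596578485 [ 0.8   0.28 -0.08 -0.   -1.21  0.93]
```

View pics/i_scene.png

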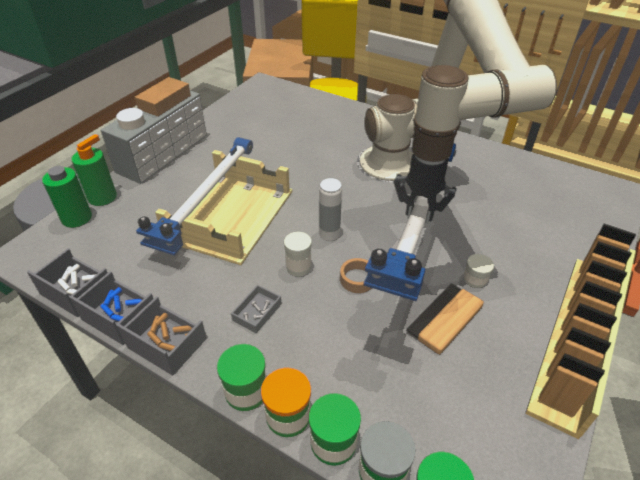

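View pics/i_wrist.png

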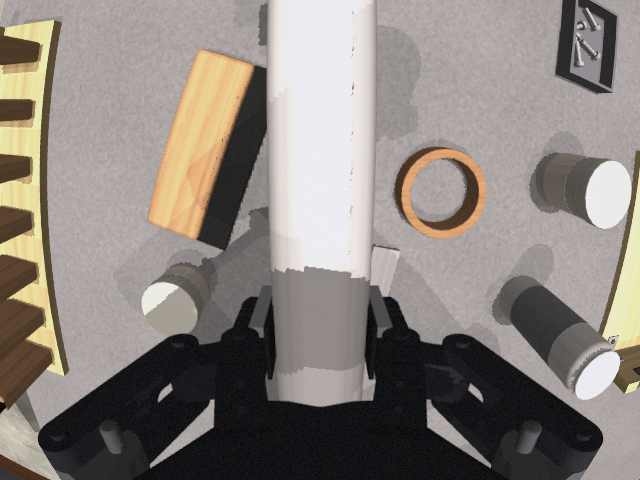

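drive_tool([
  [-1, [-0.006, 0.05, 0], 0],
  [-1, [-0.012, 0.09, 0], 0],
  [-1, [-0.016, 0.12, 0], 0],
  [-1, [-0.016, 0.12, 0], 0],
  [-1, [-0.016, 0.12, 0], 0],
  [-1, [-0.016, 0.12, 0], 0],
  [-1, [-0.016, 0.12, 0], 0],
  [-1, [-0.016, 0.12, 0], 0],
  [-1, [-0.016, 0.12, 0], 0],
  [-1, [-0.016, 0.12, 0], 0],
  [-1, [-0.012, 0.09, 0], 0],
  [-1, [-0.006, 0.045, 0], 0],
  [-1, [0, 0, 0], 0],
  [-1, [0, 0, 0], 0],
])

```text
clock: 13.78
position: [510.6, -89.6, 267.9]
ee_rot: [0.997, 0.081, 0.0, -0.0]
contact_force: [1.0, 0.3, -9.6]
gripper_width: 34.3
```

```bash
python3 look.py j scene wrist
```

```text
13.775 [510.6 -89.6 267.9] yaw 9.25 [ 9.967e-01  8.060e-02  1.000e-04 -2.000e-04] F [ 0.99  0.34 -9.6 ] M [-0.019 -0.033 -0.028] 34.296805968030846 [ 0.14  0.18 -0.21 -0.   -1.18  1.59]
```

View pics/j_scene.png

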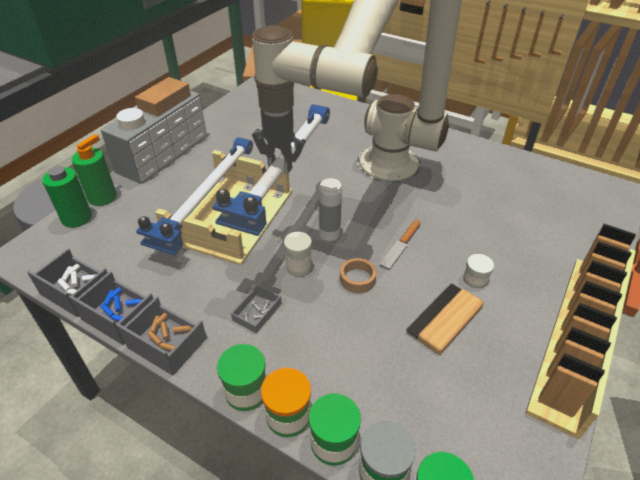

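View pics/j_wrist.png

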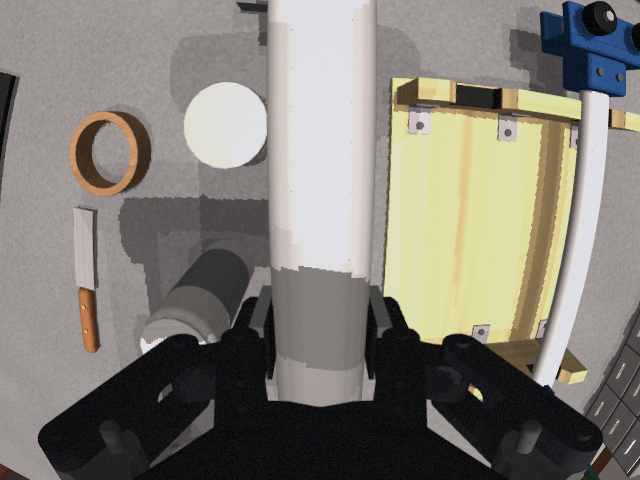

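```bash
python3 - <<'E'
import cv2
t=cv2.imread('pics/top0.png');s=cv2.imread('pics/scene0.png');j=cv2.imread('pics/j_wrist.png')
def g(im): 
    return cv2.convertScaleAbs(im,alpha=1.6)
cv2.imwrite('pics/z1.png',cv2.resize(g(t[170:225,375:480]),None,fx=7,fy=7,interpolation=2))
cv2.imwrite('pics/z2.png',cv2.resize(g(t[295:345,395:500]),None,fx=7,fy=7,interpolation=2))
cv2.imwrite('pics/z3.png',cv2.resize(s[210:270,180:260],None,fx=8,fy=8,interpolation=2))
cv2.imwrite('pics/z4.png',cv2.resize(s[150:205,230:300],None,fx=8,fy=8,interpolation=2))
cv2.imwrite('pics/z5.png',cv2.resize(j[65:150,380:640],None,fx=3,fy=3,interpolation=2))
E
```

```text
(no output)
```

View pics/z1.png

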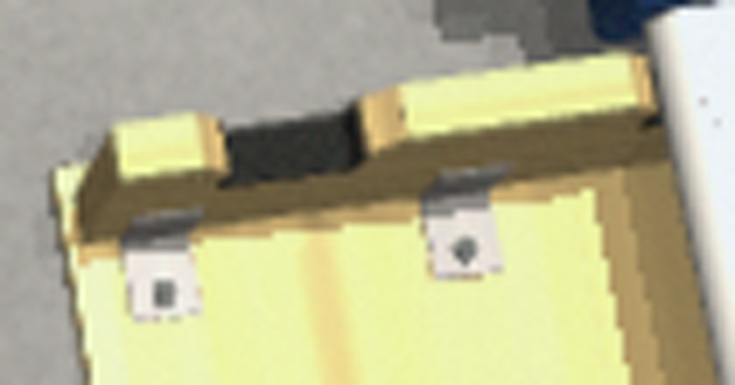

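View pics/z2.png

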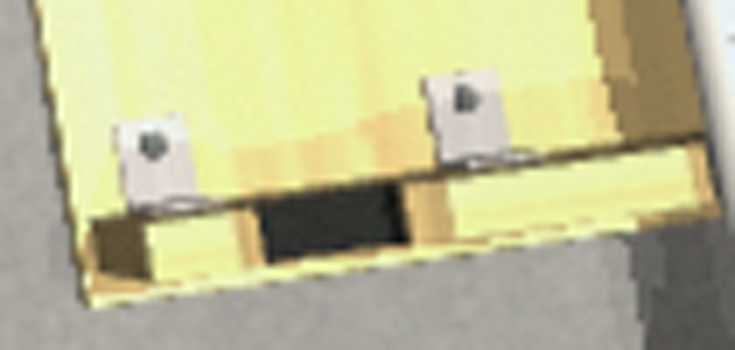

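View pics/z3.png

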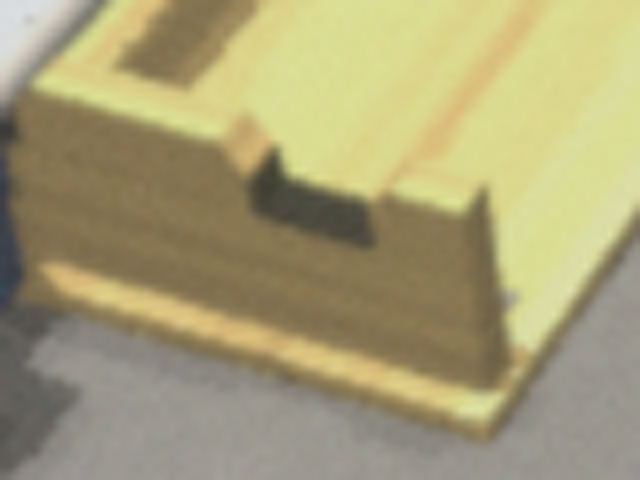

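View pics/z4.png

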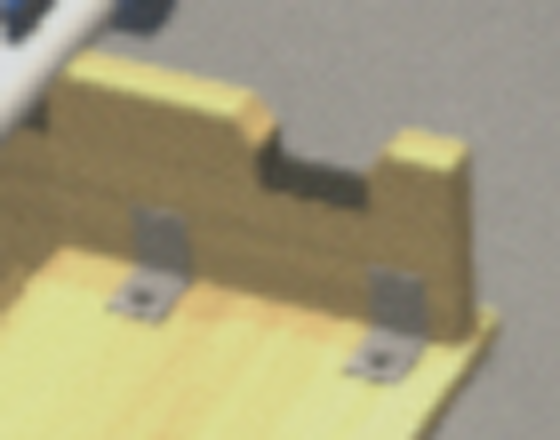

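View pics/z5.png

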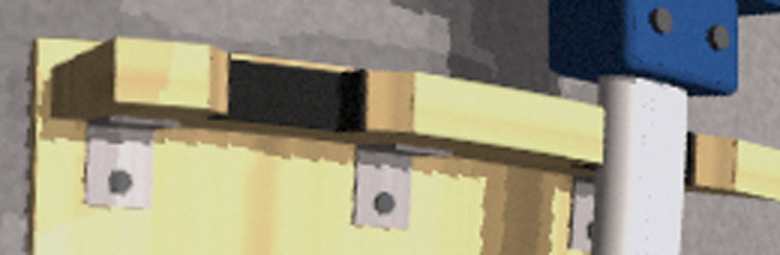

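```bash
cat > fit.py <<'E'
import pickle
from h import *
from scipy.optimize import least_squares
T=calibration('top');S=calibration('scene');J=pickle.load(open('pics/j.pkl','rb'))[1]['wrist']
def cv(o,k): return lambda p:np.array([o[0]+(p[0]+.5)/k-.5,o[1]+(p[1]+.5)/k-.5])
z1=cv((375,170),7);z2=cv((395,295),7);z3=cv((180,210),8);z4=cv((230,150),8);z5=cv((380,65),3)
# (cam, conv, pixel, x, ycode, z)
O=[]
def add(c,z,l):
    for p,x,y,h in l:O.append((c,z(p),x,y,h))
add('T',z1,[((122,180),146,'t',100),((113,122),164,'t',100),((200,113),164,'p',100),((208,175),146,'p',100),((395,88),164,'m',100),((405,138),146,'m',100),((640,55),164,'r',100),((650,105),146,'r',100),((228,128),164,93,72),((360,105),164,47,72)])
add('T',z2,[((148,222),-146,'t',100),((150,283),-164,'t',100),((240,208),-146,'p',100),((445,180),-146,'m',100),((450,240),-164,'m',100),((690,148),-146,'r',100),((700,208),-164,'r',100),((268,262),-164,93,72),((408,242),-164,47,72)])
add('S',z3,[((465,212),164,'t',100),((485,183),146,'t',100),((382,195),164,'p',100),((222,138),164,'m',100),((250,208),164,47,72),((370,245),164,93,72)])
add('S',z4,[((462,170),-146,'t',100),((468,145),-164,'t',100),((385,160),-146,'p',100),((400,130),-164,'p',100),((240,115),-146,'m',100),((250,92),-164,'m',100),((62,72),-146,'r',100),((265,185),-146,47,72),((365,205),-146,93,72)])
add('J',z5,[((115,107),146,'t',100),((117,38),164,'t',100),((210,112),146,'p',100),((212,45),164,'p',100),((415,133),146,'m',100),((415,72),164,'m',100),((228,58),164,93,72),((362,70),164,47,72)])
C=dict(T=T,S=S,J=J)
def res(v,cams,full=False):
    x,y,a,m,t=v[:5];r=[]
    for c,p,X,Y,Z in O:
        if c not in cams: continue
        Yv={'t':t,'p':70+m,'m':70-m,'r':-70+m}.get(Y,Y)
        w=np.array([x+X*np.cos(a)-Yv*np.sin(a),y+X*np.sin(a)+Yv*np.cos(a),Z])
        e=proj(C[c],w,c=='J')-p
        r.append(e if c!='J' else e*.7)
    return np.array(r) if full else np.ravel(r)
for cams in ['T','S','J','TS','TSJ']:
    f=least_squares(res,[485,-310,.16,30,130],args=(cams,),loss='soft_l1')
    x,y,a,m,t=f.x
    print(cams,f.x[:2].round(1),np.degrees(a).round(2),f.x[3:].round(1),'rms',np.sqrt((res(f.x,cams)**2).mean()).round(2),'free',np.round([x-70*np.sin(a),y+70*np.cos(a)],1))
print(res(f.x,'TSJ',True).round(1).tolist())
E
python3 fit.py
```

```text
T [ 497.9 -306. ] 8.98 [ 31.6 131.4] rms 0.68 free [ 487.  -236.8]
S [ 495.  -304.5] 8.74 [ 31.6 131.5] rms 0.43 free [ 484.4 -235.3]
J [ 499.3 -305.2] 9.68 [ 32.9 130.9] rms 1.31 free [ 487.5 -236.2]
TS [ 497.2 -305.3] 8.96 [ 31.5 131.3] rms 0.72 free [ 486.3 -236.1]
TSJ [ 497.8 -304.8] 9.09 [ 31.8 131.5] rms 0.91 free [ 486.8 -235.7]
[[-0.5, -0.0], [-0.6, 0.6], [0.0, 0.0], [0.3, -1.2], [0.2, -0.4], [0.2, 0.2], [-1.3, -0.4], [-1.2, 0.1], [-2.4, 0.8], [-1.6, 1.3], [-1.1, 0.4], [0.1, 0.2], [-0.6, 0.4], [-0.4, 0.1], [0.5, 0.1], [-0.2, -0.4], [0.1, -0.5], [-2.1, 0.2], [-1.4, 0.0], [-0.7, 0.8], [0.1, 0.1], [-0.1, 0.0], [-0.9, 1.0], [-0.1, 0.6], [-0.3, 0.4], [-1.7, 0.6], [-0.1, 0.4], [-0.9, -0.3], [-0.3, 0.2], [-1.4, 0.7], [-0.1, 0.4], [-1.0, 0.6], [-1.3, -0.1], [-0.5, 0.7], [0.5, -0.7], [0.2, 0.3], [2.2, 0.0], [1.9, 0.8], [0.4, 0.4], [0.7, 0.6], [-2.8, 0.7], [-2.7, 1.6]]
```

```bash
python3 - <<'E'
from fit import *
a=cv((185,135),6);c=cv((325,290),6);b=cv((150-70,315),6);d=cv((430-60,190),6)
Ls=[tri([ray(T,a(p)),ray(S,c(q))]) for p,q in [((132,222),(290,118)),((204,234),(231,82))]]
for l in Ls: print(l[0].round(1),np.round(l[1],1))
lev=tri([ray(T,b((567,135))),ray(S,d((489,212)))]);print('lever',lev)
m=(Ls[0][0]+Ls[1][0])/2
tcp=np.array([499.7,283.5]);u=np.array([np.cos(np.radians(-9.67)),np.sin(np.radians(-9.67))])
print(m,(m[:2]-tcp)@u, (m[:2]-tcp)@[-u[1],u[0]])
g=np.array([486.7,-236.1]);ua=np.radians(9.1);print('TCP target',g+(25+4)*np.array([np.cos(ua),np.sin(ua)]))
E
```

```text
T [ 497.9 -306. ] 8.98 [ 31.6 131.4] rms 0.68 free [ 487.  -236.8]
S [ 495.  -304.5] 8.74 [ 31.6 131.5] rms 0.43 free [ 484.4 -235.3]
J [ 499.3 -305.2] 9.68 [ 32.9 130.9] rms 1.31 free [ 487.5 -236.2]
TS [ 497.2 -305.3] 8.96 [ 31.5 131.3] rms 0.72 free [ 486.3 -236.1]
TSJ [ 497.8 -304.8] 9.09 [ 31.8 131.5] rms 0.91 free [ 486.8 -235.7]
[[-0.5, -0.0], [-0.6, 0.6], [0.0, 0.0], [0.3, -1.2], [0.2, -0.4], [0.2, 0.2], [-1.3, -0.4], [-1.2, 0.1], [-2.4, 0.8], [-1.6, 1.3], [-1.1, 0.4], [0.1, 0.2], [-0.6, 0.4], [-0.4, 0.1], [0.5, 0.1], [-0.2, -0.4], [0.1, -0.5], [-2.1, 0.2], [-1.4, 0.0], [-0.7, 0.8], [0.1, 0.1], [-0.1, 0.0], [-0.9, 1.0], [-0.1, 0.6], [-0.3, 0.4], [-1.7, 0.6], [-0.1, 0.4], [-0.9, -0.3], [-0.3, 0.2], [-1.4, 0.7], [-0.1, 0.4], [-1.0, 0.6], [-1.3, -0.1], [-0.5, 0.7], [0.5, -0.7], [0.2, 0.3], [2.2, 0.0], [1.9, 0.8], [0.4, 0.4], [0.7, 0.6], [-2.8, 0.7], [-2.7, 1.6]]
[670.1 266.5 101.1] [0.4 0.4]
[665.9 239.  100.8] [0.3 0.3]
lever (array([300.88306949, 317.40419492,  98.24671908]), [np.float64(1.192854455924979), np.float64(1.1928544559248575)])
[667.99067972 252.71732531 100.92048484] 171.07019652844045 -2.076969445163871
TCP target [ 515.3350004  -231.51341605]
```

drive_tool([
  [-1, [-0.006, 0.05, 0], 0],
  [-1, [-0.011, 0.09, 0], 0],
  [-1, [-0.012, 0.1, 0], 0],
  [-1, [-0.012, 0.1, 0], 0],
  [-1, [-0.01, 0.08, 0], 0],
  [-1, [-0.006, 0.049, 0], 0],
  [-1, [0, 0, 0], 0.001],
  [-1, [0, 0, 0], 0],
])

```text
clock: 14.88
position: [516.4, -231.1, 267.7]
ee_rot: [0.997, 0.08, -0.0, -0.0]
contact_force: [0.1, 1.2, -9.3]
gripper_width: 34.0
```

```bash
python3 look.py k top wrist scene
```

```text
14.875 [ 516.4 -231.1  267.7] yaw 9.14 [ 9.968e-01  7.970e-02 -1.000e-04 -2.000e-04] F [ 0.13  1.2  -9.35] M [-0.014 -0.06   0.004] 33.952241393598015 [-0.13  0.27 -0.1  -0.   -1.2   1.87]
```

View pics/k_top.png

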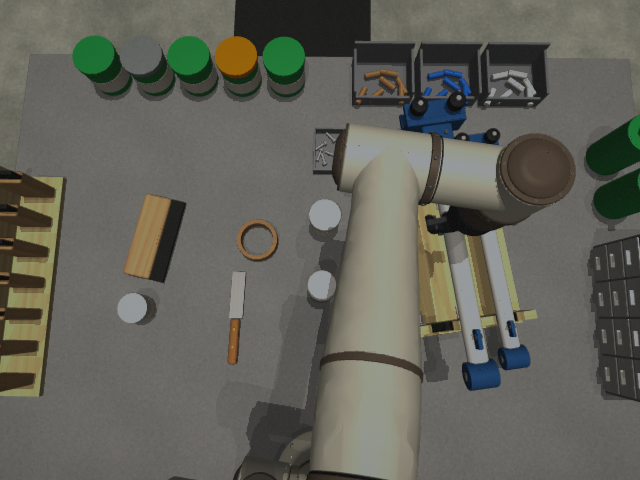

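View pics/k_wrist.png

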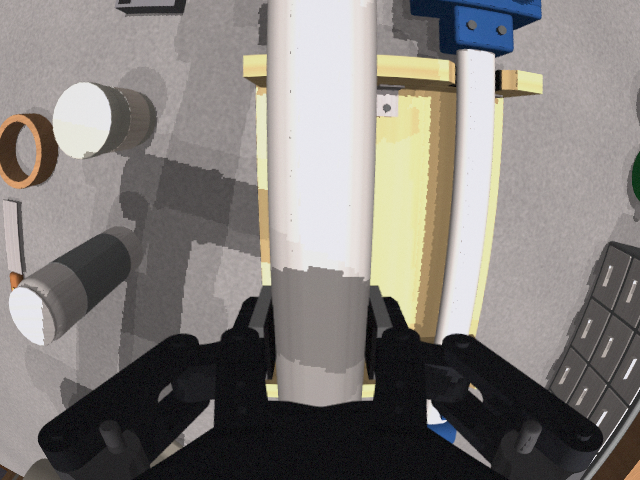

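drive_tool([
  [-1, [0, 0, 0.03], 0],
  [-1, [0, 0, 0.06], 0],
  [-1, [0, 0, 0.08], 0],
  [-1, [0, 0, 0.09], 0],
  [-1, [0, 0, 0.09], 0],
  [-1, [0, 0, 0.08], 0],
  [-1, [0, 0, 0.05], 0],
  [-1, [0, 0, 0.025], 0],
  [-1, [0, 0, 0], 0],
  [-1, [0, 0, 0], 0],
])

```text
clock: 16.27
position: [517.3, -231.7, 117.3]
ee_rot: [0.997, 0.08, 0.001, 0.0]
contact_force: [-0.1, -0.1, -10.4]
gripper_width: 34.3
```

```bash
python3 look.py l top wrist scene; python3 - <<'E'
import cv2
s=cv2.imread('pics/l_scene.png')
cv2.imwrite('pics/l_c.png',cv2.resize(s[125:275,130:320],None,fx=4,fy=4,interpolation=2))
s=cv2.imread('pics/l_top.png')
cv2.imwrite('pics/l_t.png',cv2.resize(s[100:380,360:560],None,fx=2.1,fy=2.1,interpolation=2))
E
```

```text
16.275 [ 517.3 -231.7  117.3] yaw 9.14 [9.968e-01 7.970e-02 1.000e-03 4.000e-04] F [ -0.12  -0.08 -10.42] M [ 0.035  0.021 -0.011] 34.26928209506192 [-0.14  0.41 -0.3   0.   -0.86  1.87]
```

View pics/l_c.png

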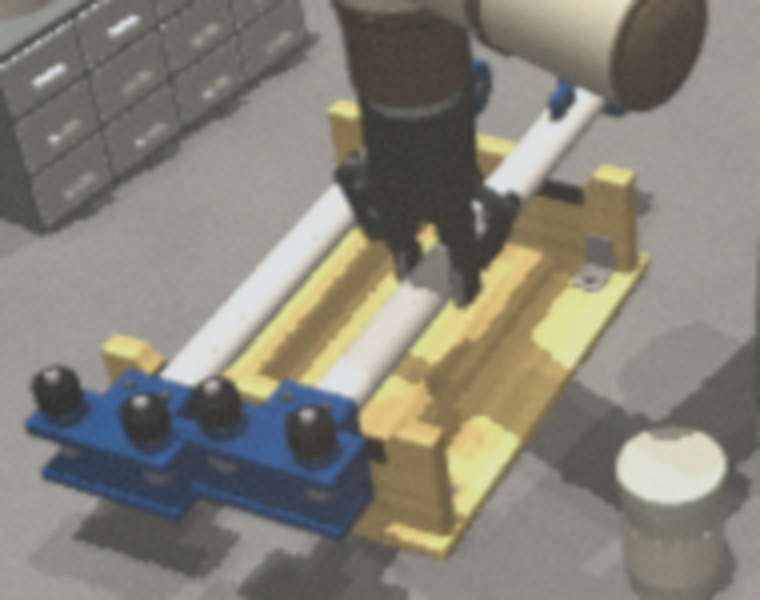

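View pics/l_t.png

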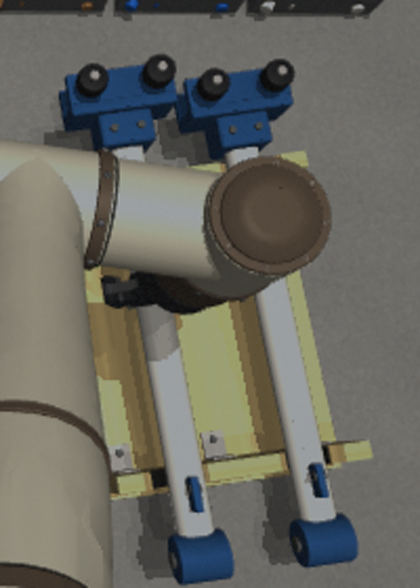

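View pics/l_wrist.png

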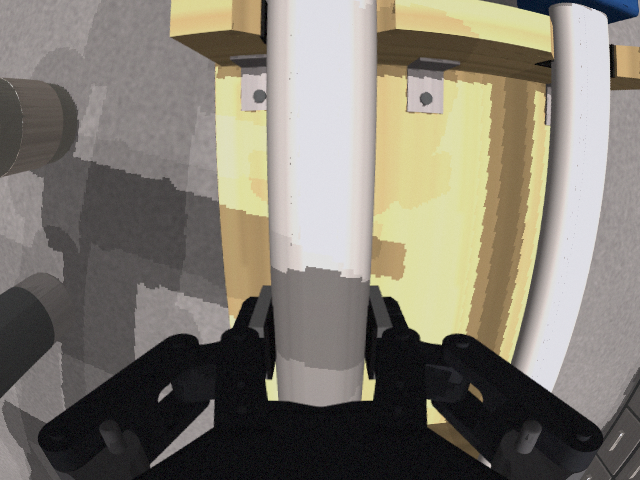

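```bash
python3 - <<'E'
import cv2
s=cv2.imread('pics/l_wrist.png')
cv2.imwrite('pics/l_w.png',cv2.resize(s[0:110,160:460],None,fx=2.6,fy=2.6,interpolation=2))
E
```

```text
(no output)
```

View pics/l_w.png

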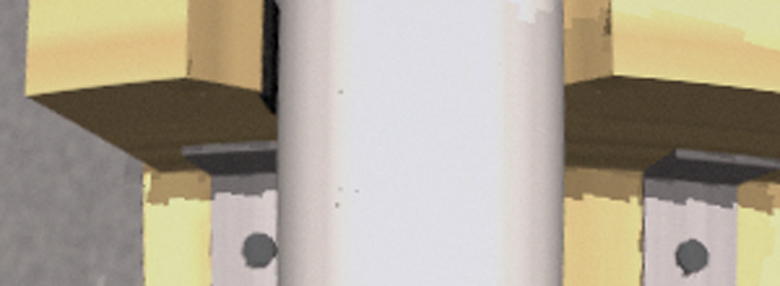

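```bash
python3 - <<'E'
import pickle
from h import *
c=pickle.load(open('pics/l.pkl','rb'))[1]['wrist']
f=lambda u,v:(160+(u+.5)/2.6-.5,(v+.5)/2.6-.5)
L=onz(c,f(188,76),100,1);R=onz(c,f(612,76),100,1);print(L,R,np.linalg.norm(L-R))
M=(L+R)/2
u=np.array([np.cos(np.radians(9.14)),np.sin(np.radians(9.14))]);n=np.array([-u[1],u[0]])
tcp=np.array([517.3,-231.7])
print('mouth rel tcp',(M[:2]-tcp)@u,(M[:2]-tcp)@n)
for v in (20,150,280):
    p=onz(c,f((278+564)/2,v),125.3,1);print('tube',(p[:2]-tcp)@u,(p[:2]-tcp)@n)
for v in (700,):pass
p=onz(c,((275+366)/2,350),125.3,1);print((p[:2]-tcp)@u,(p[:2]-tcp)@n)
E
```

```text
[ 626.46693112 -177.97945793  100.        ] [ 636.47552759 -242.50979656  100.        ] 65.30188824159143
mouth rel tcp 116.12974409885511 3.0471572108109175
tube 115.75030446966841 -0.1086235162901292
tube 97.96298207101526 -0.11608434446948152
tube 81.06366253300756 -0.12947147431904557
-10.07256401897286 0.1350983456758317
```

drive_tool([
  [-1, [0, -0.006, 0], 0],
  [-1, [0, 0, 0.02], 0],
  [-1, [0, 0, 0.03], 0],
  [-1, [0, 0, 0.03], 0],
  [-1, [0, 0, 0.02], 0],
  [-1, [0, 0, 0.015], 0],
  [-1, [0, 0, 0], 0],
  [-1, [0, 0, 0], 0],
])

```text
clock: 17.42
position: [516.5, -229.9, 82.1]
ee_rot: [0.997, 0.08, 0.0, 0.0]
contact_force: [0.0, 0.1, -8.7]
gripper_width: 34.2
```

```bash
python3 look.py m wrist scene top; python3 - <<'E'
import cv2
s=cv2.imread('pics/m_scene.png')
cv2.imwrite('pics/m_c.png',cv2.resize(s[125:275,130:320],None,fx=4,fy=4,interpolation=2))
s=cv2.imread('pics/m_wrist.png')
cv2.imwrite('pics/m_w.png',cv2.resize(s[0:110,160:460],None,fx=2.6,fy=2.6,interpolation=2))
s=cv2.imread('pics/m_top.png')
cv2.imwrite('pics/m_t.png',cv2.resize(s[290:380,400:540],None,fx=5,fy=5,interpolation=2))
E
```

```text
17.425 [ 516.5 -229.9   82.1] yaw 9.13 [9.968e-01 7.960e-02 3.000e-04 2.000e-04] F [ 0.05  0.13 -8.71] M [-0.009  0.026 -0.024] 34.2248702308119 [-0.13  0.45 -0.34  0.   -0.78  1.86]
```

View pics/m_c.png

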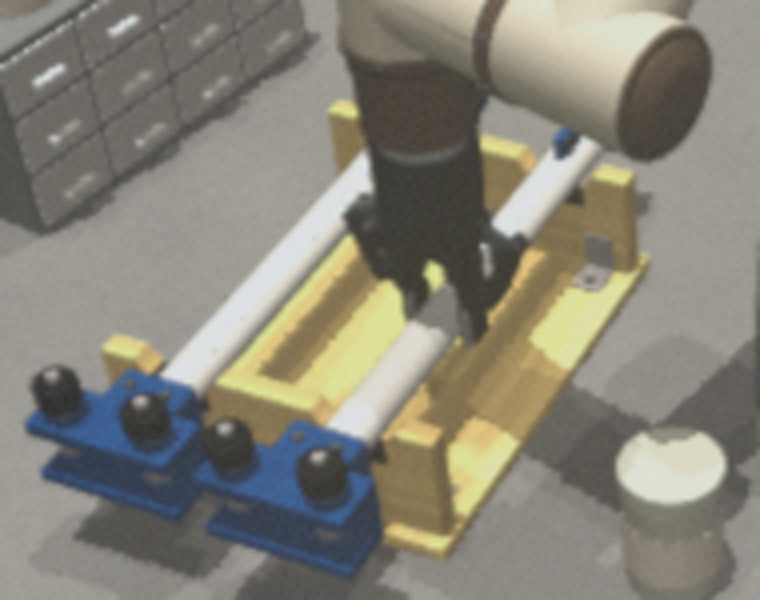

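View pics/m_w.png

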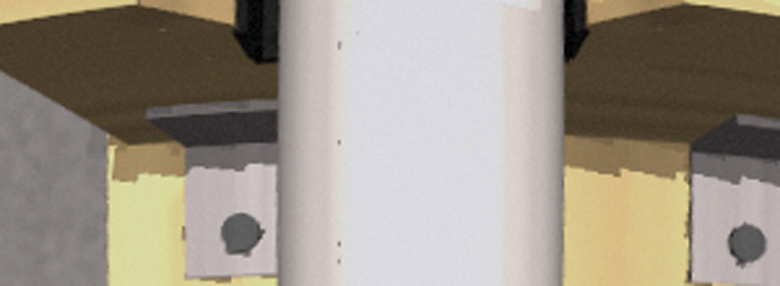

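View pics/m_t.png

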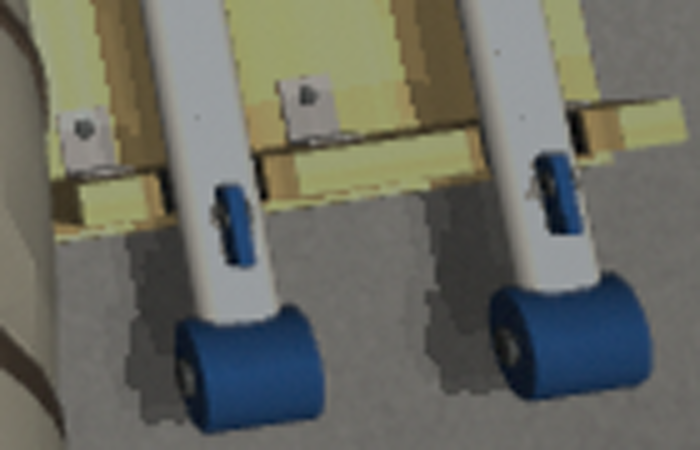

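```bash
python3 - <<'E'
import cv2
s=cv2.imread('pics/m_top.png')
cv2.imwrite('pics/m_t2.png',cv2.resize(s[110:195,385:515],None,fx=6,fy=6,interpolation=2))
s=cv2.imread('pics/m_scene.png')
cv2.imwrite('pics/m_c2.png',cv2.resize(s[205:275,130:235],None,fx=7,fy=7,interpolation=2))
E
```

```text
(no output)
```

View pics/m_t2.png

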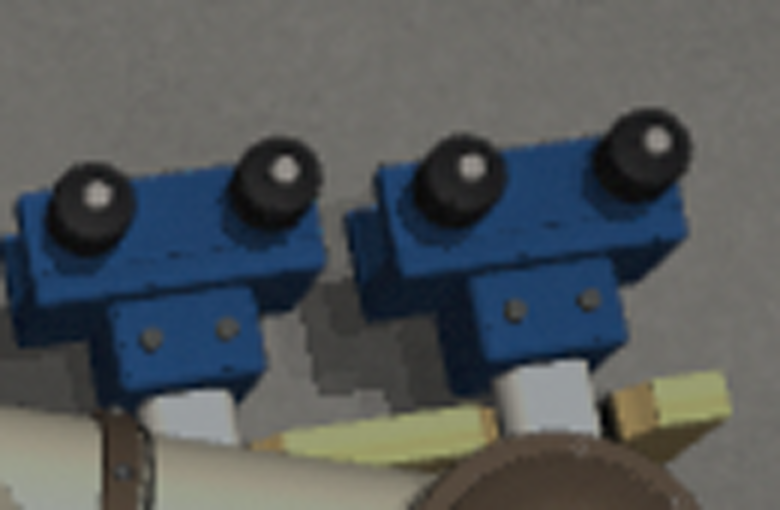

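View pics/m_c2.png

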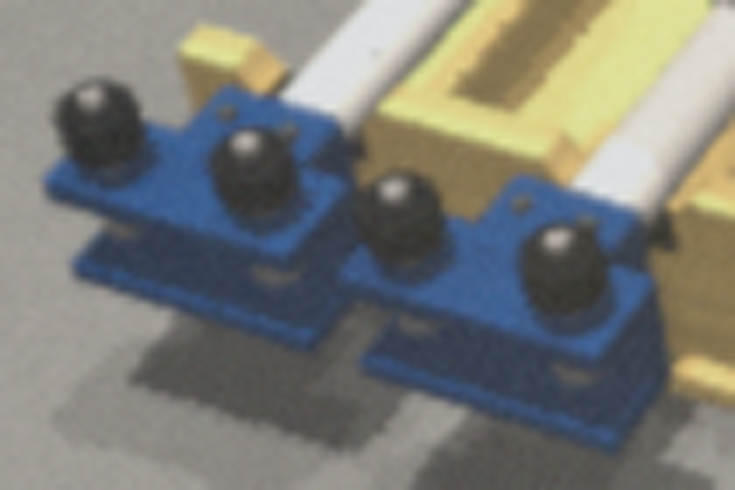

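drive_tool([
  [-1, [-0.009, -0.002, 0], 0],
  [-1, [-0.008, 0, 0], 0],
  [-1, [0, 0, 0.006], 0],
  [-1, [0, 0, 0.006], 0],
  [-1, [0, 0, 0.004], 0],
  [-1, [0, 0, 0], 0],
  [-1, [0, 0, 0], 0],
])

```text
clock: 18.45
position: [511.1, -230.0, 77.0]
ee_rot: [0.997, 0.08, 0.0, 0.0]
contact_force: [0.1, 0.9, -9.0]
gripper_width: 34.2
```

```bash
python3 look.py n wrist; python3 look.py n2 scene
```

```text
18.45 [ 511.1 -230.    77. ] yaw 9.12 [0.9968 0.0795 0.     0.    ] F [ 0.13  0.93 -8.98] M [ 0.024 -0.029  0.004] 34.248893874774936 [-0.13  0.45 -0.36  0.   -0.76  1.86]
18.5 [ 511.1 -230.    77.1] yaw 9.12 [9.968e-01 7.950e-02 1.000e-04 0.000e+00] F [ 0.25 -0.22 -9.25] M [-0.093 -0.036  0.001] 34.56370108418823 [-0.13  0.45 -0.36  0.   -0.76  1.86]
```

Still fully carried; continue down in about 1 mm steps.

drive_tool([
  [-1, [0, 0, 0.003], 0],
  [-1, [0, 0, 0], 0],
  [-1, [0, 0, 0], 0],
])

```text
clock: 18.92
position: [511.0, -230.0, 76.1]
ee_rot: [0.997, 0.08, -0.0, -0.0]
contact_force: [-0.1, -1.1, -9.2]
gripper_width: 34.1
```

drive_tool([
  [-1, [0, 0, 0.003], 0],
  [-1, [0, 0, 0], 0],
  [-1, [0, 0, 0], 0],
])

```text
clock: 19.3
position: [511.0, -230.0, 76.0]
ee_rot: [0.997, 0.08, 0.0, 0.0]
contact_force: [-2.9, 1.8, 1.1]
gripper_width: 34.1
```

drive_tool([
  [-1, [0, 0, 0.003], 0],
  [-1, [0, 0, 0], 0],
  [-1, [0, 0, 0], 0],
])

```text
clock: 19.68
position: [511.1, -230.0, 76.0]
ee_rot: [0.997, 0.08, 0.0, 0.0]
contact_force: [-4.8, 3.5, 6.3]
gripper_width: 34.3
```

drive_tool([
  [-1, [0, 0, -0.002], 0],
  [0.4, [0, 0, 0], 0],
  [0.4, [0, 0, 0], 0],
  [0.4, [0, 0, 0], 0],
  [0.4, [0, 0, 0], 0],
])

```text
clock: 20.3
position: [511.4, -230.1, 75.0]
ee_rot: [0.997, 0.08, 0.0, 0.0]
contact_force: [0.1, 1.0, 0.2]
gripper_width: 60.1
```

```bash
python3 look.py o wrist
```

```text
20.3 [ 511.4 -230.1   75. ] yaw 9.13 [9.968e-01 7.960e-02 3.000e-04 1.000e-04] F [0.05 1.04 0.17] M [ 0.031 -0.047 -0.016] 60.058138187060266 [-0.13  0.45 -0.36  0.   -0.76  1.86]
```

View pics/o_wrist.png

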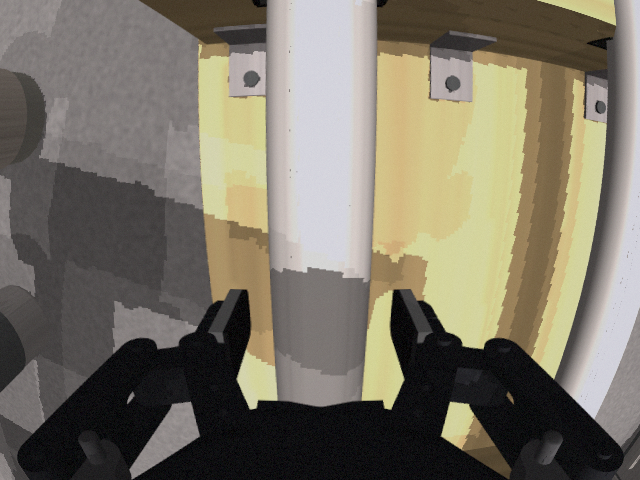

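Released and centred between the fingers; retreat straight up.

drive_tool([
  [0.4, [0, 0, -0.05], 0],
  [0.4, [0, 0, -0.1], 0],
  [0.4, [0, 0, -0.15], 0],
  [0.4, [0, 0, -0.15], 0],
  [0.4, [0, 0, -0.15], 0],
  [0.4, [0, 0, -0.1], 0],
  [0.4, [-0.1, -0.15, 0], 0],
  [0.4, [-0.1, -0.15, 0], 0],
  [0.4, [-0.1, -0.15, 0], 0],
  [0.4, [-0.05, -0.15, 0], 0],
  [0.4, [0, -0.15, 0], 0],
  [0.4, [0, -0.15, 0], 0],
  [0.4, [0, 0, 0], 0],
  [0.4, [0, 0, 0], 0],
])

```text
clock: 22.1
position: [364.5, 19.9, 285.6]
ee_rot: [0.997, 0.08, 0.001, -0.0]
contact_force: [-0.0, -0.1, -0.7]
gripper_width: 60.0
```

```bash
python3 look.py p wrist scene top; python3 - <<'E'
import cv2
s=cv2.imread('pics/p_scene.png')
cv2.imwrite('pics/p_c.png',cv2.resize(s[125:275,130:320],None,fx=4,fy=4,interpolation=2))
E
```

```text
22.1 [364.5  19.9 285.6] yaw 9.17 [ 9.968e-01  7.990e-02  6.000e-04 -2.000e-04] F [-0.04 -0.09 -0.69] M [-0.014 -0.029 -0.035] 60.03809466765929 [ 0.51 -0.12 -0.48  0.   -1.21  1.22]
```

View pics/p_top.png

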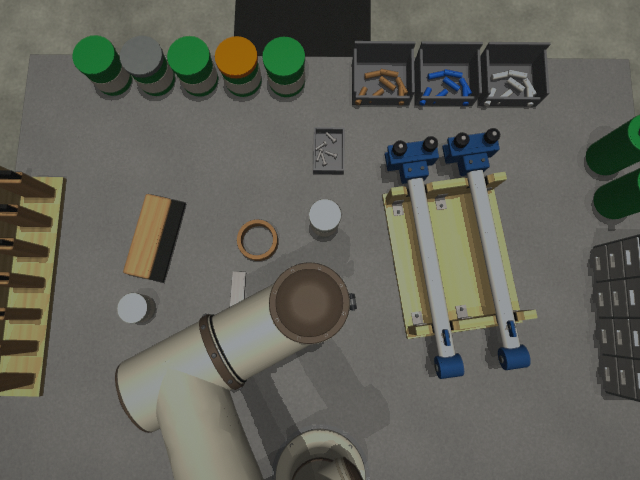

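View pics/p_c.png

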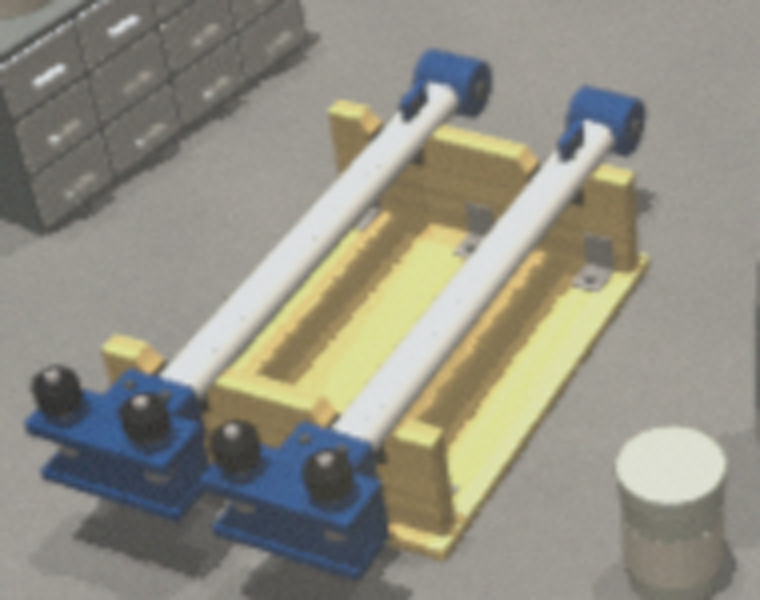

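View pics/p_scene.png

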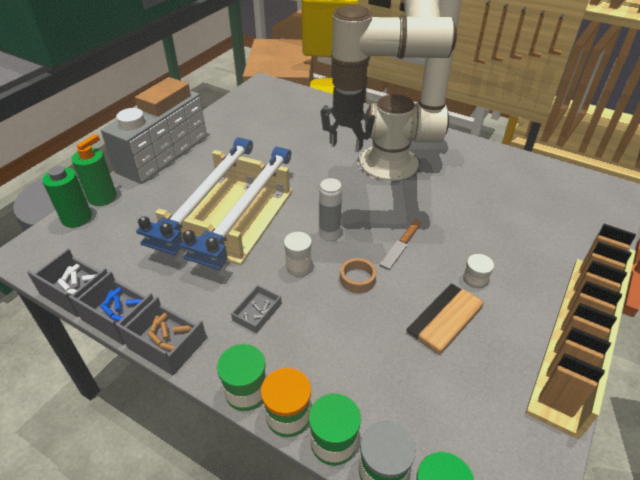

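```bash
python3 - <<'E'
import cv2,numpy as np
s=cv2.imread('pics/p_top.png');q=cv2.imread('pics/p_scene.png')
cv2.imwrite('pics/p_t1.png',np.vstack([cv2.resize(s[120:190,380:505],None,fx=5,fy=5,interpolation=2),cv2.resize(s[315:365,405:530],None,fx=5,fy=5,interpolation=2)]))
cv2.imwrite('pics/p_s1.png',np.vstack([cv2.resize(q[205:265,130:230],None,fx=6,fy=6,interpolation=2),cv2.resize(q[135:175,220:320],None,fx=6,fy=6,interpolation=2)]))
E
```

```text
(no output)
```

View pics/p_t1.png

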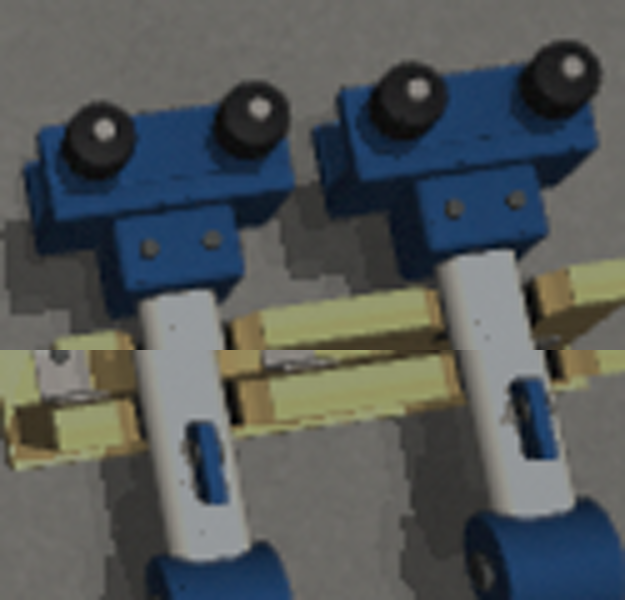

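View pics/p_s1.png

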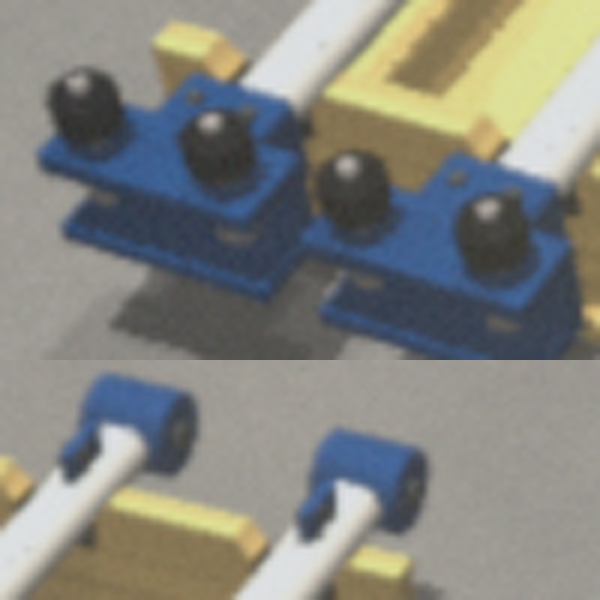

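```bash
python3 - <<'E' | tail -8
from fit import *
import cv2
a=cv((380,120),5);b=cv((405,315-70),5);c=cv((130,205),6);d=cv((220,135-60),6)
g=np.array([486.7,-236.1]);u=np.array([np.cos(.158),np.sin(.158)]);n=np.array([-u[1],u[0]])
for nm,p,q in [('free knob+',(104,129),(488,208)),('free knob-',(260,106),(347,165)),('spare knob+',(418,89),(210,122)),('spare knob-',(573,66),(78,85))]:
    X,e=tri([ray(T,a(p)),ray(S,c(q))]);print(nm,((X[:2]-g)@u).round(1),((X[:2]-g)@n).round(1),X[2].round(1),np.round(e[0],1))
for nm,p,q in [('free lever',(208,462),(318,510)),('spare lever',(533,418),(80,452))]:
    X,e=tri([ray(T,b(p)),ray(S,d(q))]);print(nm,((X[:2]-g)@u).round(1),((X[:2]-g)@n).round(1),X[2].round(1),np.round(e[0],1))
D=cv2.absdiff(cv2.imread('pics/scene0.png'),cv2.imread('pics/p_scene.png')).max(2)
for nm,(x,y,w,h) in dict(can=(315,175,30,40),tub=(280,228,35,50),pot=(462,252,35,38),squeegee=(405,283,82,70),knife=(378,218,45,50),tape=(336,258,44,36),tray=(230,287,52,44),spare=(135,215,55,40)).items(): print(nm,np.median(D[y:y+h,x:x+w]),end=' ')
E
```

```text
[[-0.5, -0.0], [-0.6, 0.6], [0.0, 0.0], [0.3, -1.2], [0.2, -0.4], [0.2, 0.2], [-1.3, -0.4], [-1.2, 0.1], [-2.4, 0.8], [-1.6, 1.3], [-1.1, 0.4], [0.1, 0.2], [-0.6, 0.4], [-0.4, 0.1], [0.5, 0.1], [-0.2, -0.4], [0.1, -0.5], [-2.1, 0.2], [-1.4, 0.0], [-0.7, 0.8], [0.1, 0.1], [-0.1, 0.0], [-0.9, 1.0], [-0.1, 0.6], [-0.3, 0.4], [-1.7, 0.6], [-0.1, 0.4], [-0.9, -0.3], [-0.3, 0.2], [-1.4, 0.7], [-0.1, 0.4], [-1.0, 0.6], [-1.3, -0.1], [-0.5, 0.7], [0.5, -0.7], [0.2, 0.3], [2.2, 0.0], [1.9, 0.8], [0.4, 0.4], [0.7, 0.6], [-2.8, 0.7], [-2.7, 1.6]]
free knob+ 240.6 35.0 150.4 0.6
free knob- 240.8 -33.1 151.1 0.7
spare knob+ 239.0 -102.5 150.1 0.5
spare knob- 239.7 -170.6 149.2 1.1
free lever -176.2 2.6 108.2 1.2
spare lever -177.2 -136.9 107.6 0.6
can 5.0 tub 4.0 pot 4.0 squeegee 4.0 knife 7.0 tape 4.0 tray 3.0 spare 4.0
```

```bash
python3 -c "
from bench import *
print(job_done())"
```

```text
the job is handed in; nothing more can be done
None
```

The print arm is back in the stand's empty lane: tube down in both notches, knobs up, clamp head just outside the same upright as the other arm's. I let go, backed the robot clear and handed the job in about 22 s into the 72 s limit. The hand-in gives no verdict.

- **Finding the balance:** The first trial lift showed a moment of about 0.09 N m toward the head. I set the arm down, moved the grip 9 mm that way and lifted again. The moment then read about zero and the arm hung level.
- **Carrying and laying down:** I carried it with its underside about 250 mm up, well above the 185 mm can. It went down in roughly 1 mm steps at the end, with only a few newtons of contact.
- **Where it lies:** The arm's knobs and lever are within about 2 mm of the other arm's, both in height and along the lane. It sits about 1–2.6 mm off the lane's estimated centre line, inside the notches' ±5 mm play.
- **Everything else:** Comparing the scene pictures from before and after shows only noise-level differences at the other arm and the seven bench items.

Two measurements disagreed:
- **Lane centre:** The wrist camera put it about 3 mm further left than the fit from all cameras did. I split the difference, and both notches showed a gap on each side of the tube before I set it down.
- **Position along the lane:** An early estimate had the arm about 8 mm further toward the head end than the other arm. I moved it back 5 mm before lowering, and the final check shows about 1.5 mm.

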